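Close the sloping filter housing with its bayonet cap

ROBOT

A 7-joint arm with a two-finger parallel gripper is mounted at the origin on the work surface; the furniture and walls round the work are solid. World frame = base frame: x ahead of the robot, y to its left, z up, the work surface at z = 0. Lengths are in mm, angles in rad, forces in N, time in s.
With the tool pointing down it reaches from about 350 to 900 mm from the base axis. Payload 7.2 kg.
Tool frame: the origin (TCP) lies midway between the tips of the shut fingers; the grasp point (between the pads) lies 19 mm behind it; y points along the fingers, x is the direction in which the jaws open and shut, and the axes are right-handed (so a half turn about y gives the same grasp; the last joint's range is limited). The gripper opens to 88 mm and grips with 3 to 60 N. Pads are 20 mm wide; open, the fingers measure 115 mm over their backs; the gripper's body (75 mm by 178 mm) begins 61 mm behind the grasp point.
Start: joints at [1.151, 0.411, -0.013, 1.596, 0.006, 1.134, -0.082], TCP at [215.356, -586.73, 197.253] pointing down, gripper open.
Joint ranges: [-2.95, 2.95], [-0.29, 1.99], [-1.47, 1.44], [0.14, 2.54], [-1.03, 4.17], [0.13, 1.85], [-2.86, 2.86]. Speed limits (rad/s): [2.39, 2.39, 3.01, 3.01, 3.14, 3.14, 3.14].

INTERFACE

Orientations are given as a 3x3 rotation matrix whose columns are the frame's x, y, z axes.
In Python, from bench import env gives the robot as it stands.
- The arm moves only by the shell command python3 -m crank 'ROWS'. ROWS is JSON, a list of rows, each an object of numbers: "tx", "ty", "tz": the shift along the tool's x, y, z in mm; "wx", "wy", "wz": the turn, a rotation vector about the tool's x, y, z in degrees; "grip": the opening, from -1 (shut) to 1 (fully open), so that 0 is half open. In form: [{"tx": .., "ty": .., "tz": .., "wx": .., "wy": .., "wz": .., "grip": ..}, ...]. A call has 1 to 8 rows; each row is the pose to reach, as a shift and turn from the pose commanded when the call began, along the tool's axes at that moment; what a row does not reach only later rows make up. A row lasts 1/8 s, in which the tool goes at most 62.5 mm and 10.7 degrees, less where a joint would pass 70% of its speed; a pose out of reach is approached as far as the arm can. A call with a gripper value outside its range is refused whole. The fingers move at their own pace and stop on an object; the grip force is fixed at half the most. Time passes only in rows, so rows that repeat a pose let the fingers close. It gives the time, the measured TCP pose, the force and the opening at its end, in the units of the state.
- env.get_state(): the state, without advancing time (a new reading comes with each control period).
- env.read_camera(name): name is "scene" or "side" or "wrist"; returns a dict with "pixels" (400x640x3 uint8, red, green, blue), "fx", "fy", "cx", "cy" (pixels), "R" (3x3) and "t" (3): a world point X has camera coordinates R X + t. Camera axes: x right, y down, z forward; pixel columns grow to the right and rows downward; lengths in mm; the calibration is good to about 2 mm. A picture is of the moment at which its call begins. There is no depth.
- env.sign_off(): hands the job in, once; it reports no verdict.
Trained networks look in a picture, given as the dict that the camera call returned (one of the last four; its "shot" number tells which), for a name from the list of things; names that differ only in an ending like _2 or _b are one class to them, and where a whole thing is asked for, a point or a joint stands for the part that bears it (a point fixed in the world has none). Each returns a list of dicts, best first, with "score" (0 to 1); they miss things now and then, are a little off and sometimes report something else, mostly with a low value. They report only what shows in the picture. A call takes as long as a camera call. They do not tell look-alikes from the thing itself.
- env.recognise(picture, label): "location" ([column, row] in pixels, amid what is visible of it).
- env.outline_of(picture, label): "region" (400x640 bool, what is visible of it) and "location" ([column, row] in pixels, amid what is visible of it).
The state is a dict: "t": time; "q": joint angles; "joint_velocities": joint speeds; "effort": joint torques, N m; "tcp_pos": TCP position; "eef_rot": TCP orientation; "force": force on the tool from outside, world axes, zero at the start; "torque": the same for the moment, N m; "grip_width": finger opening in mm.
Only numpy, scipy, OpenCV 4.12 (cv2) and the standard library are available. Lean on these libraries where they do the work, as an engineer would, in place of code of your own. Each camera call takes 0.05 s, during which the arm holds its last target.

TASK

The filter housing on the sloping stand has a new cartridge in it and must be closed: put the blue bayonet cap on it with the lugs in the slots, push it down against the cartridge spring and twist it clockwise to the red lock marks, then let go so that it springs up into its lock notches and stays there. Leave the wash bottle, the dropper bottle, the clear dish and the blue case where they are.

Things in the scene. Friction and masses are not known exactly. Their poses are not given: they have to be found in the camera images.
- cap_handle (a point): handle of the loose dark blue bayonet cap (160 g, 60 mm tall), which stands on the bench, handle up: a flat upright bar 66 long, 16 thick, 40 mm high on an 84 mm flange 8 mm thick. Point: on the cap's axis, 24 mm above the flange's top (48 mm above the bench). x along the bar, y across its thickness (grip so), z along the cap's axis, out of the flange. Half a turn about z changes nothing
- cap_lug (a point): one of the cap's two like lugs (the other is opposite). Below the flange is a spigot 58 mm wide, 16 mm deep; the lugs stick out of it in line with the handle's ends and the white marks on the flange, to 37 mm from the axis, 28 degrees wide, their tops 8 and bottoms 13 mm below the flange's underside. Point: middle of the lug, 33 mm from the axis. Axes as cap_handle
- housing: light grey head of the filter housing, fixed on a grey stand, clear bowl below; it leans 30 degrees from vertical, roughly towards the robot. Origin: centre of its mouth, level with the rim's flat face, 160 mm above the bench. z out of the mouth along the axis, x along the line through the two red lock marks (level), y up the rim's slope. Rim 94 mm wide; nozzle on the far side of the head
- slot (a point): middle of one of the two like slots (the other is opposite) in the 6 mm thick lip round the 62 mm mouth, by a black mark on the rim; 35 mm from the axis, 80 degrees anticlockwise of the housing's x as one looks into the mouth. A slot is 40 degrees wide and reaches out to 39.5 mm. The lugs go down through the slots until the flange lies on the rim (cap_handle 32 mm out from the housing's origin)
- lock_mark (a point): one of the two red lock marks on the rim, on the housing's x axis, 43 mm out. With the flange within 2 mm of the rim the cap turns under the lip, clockwise as one looks at it, from the slots through 80 degrees to here (stop 3 degrees past; blocked the other way). Let go here, it springs up 4.5 mm off the rim (cap_handle 36.5 mm out), lugs in 2.5 mm deep notches under the lip
- plate (a joint): white spring-loaded cartridge head in the mouth with a black gasket: how far the cap has pushed it in, m. 0 when free, its top then 3 mm below the rim. The spigot meets it when the flange is 13 mm off the rim; it pushes back with 600 N/m: 5 N with the cap in its lock notches, 8 N with the flange on the rim (0.013)
- wash_bottle: white wash bottle with a red top and a bent spout, 65 mm wide, 182 mm tall, loose bystander; origin on the bench, 16 mm from its body's axis
- dropper: amber dropper bottle, 31 mm diameter, 91 mm tall, loose bystander; origin at the centre of its base
- petri: clear round lidded dish, 64 mm diameter, 16 mm tall, loose bystander; origin at the centre of its base
- filter_case: flat blue case, 74 x 66 x 30 mm, loose bystander; origin at the centre of its base
There are look-alikes about, which are no part of the job. Several things look just like the part that bears cap_handle: the one meant starts farthest from the robot's base.

How it is judged:
By the outcome, as a careful person would: the job done as asked, in the order asked, and still so for the second after the job is handed in, with the robot touching nothing.
It also fails if it takes over 42 s, if anything falls off the work surface, if the arm or the gripper's body presses on something with over 40 N, if the wrist force passes 120 N, or if a joint passes its speed limit or range.

## Working session

There is one attempt and no reset: what is moved stays moved. The work goes in short steps, Python scripts to look and compute and a shell command to move; the robot and the scene stay as the last step left them, time stands still between calls to the robot, and variables do not carry over. Pictures are saved under pics/ and viewed, and the job is handed in when it is done.

```bash
ls; mkdir -p pics
cat > h.py <<'E'
import numpy as np, cv2
from bench import env
def save(p,name,crop=None,scale=1):
    im=p["pixels"][:,:,::-1].copy()
    if crop: x0,y0,x1,y1=crop; im=im[y0:y1,x0:x1]
    if scale!=1: im=cv2.resize(im,None,fx=scale,fy=scale,interpolation=cv2.INTER_CUBIC)
    cv2.imwrite("pics/"+name,im)
def ray(p,uv):
    R=np.array(p["R"]);t=np.array(p["t"])
    d=R.T@np.array([(uv[0]-p["cx"])/p["fx"],(uv[1]-p["cy"])/p["fy"],1.]); return -R.T@t,d/np.linalg.norm(d)
def onz(p,uv,z):
    o,d=ray(p,uv); return o+d*(z-o[2])/d[2]
def proj(p,X):
    c=np.array(p["R"])@np.asarray(X,float)+np.array(p["t"]); return np.array([p["fx"]*c[0]/c[2]+p["cx"],p["fy"]*c[1]/c[2]+p["cy"]])
def tri(rs):
    A=np.zeros((3,3));b=np.zeros(3)
    for o,d in rs:
        M=np.eye(3)-np.outer(d,d);A+=M;b+=M@o
    return np.linalg.solve(A,b)
E
python3 - <<'E'
from h import *
s=env.get_state(); print(s["t"],s["tcp_pos"],s["eef_rot"],s["grip_width"],s["force"])
for n in ["scene","side","wrist"]:
    p=env.read_camera(n); save(p,n+"0.png"); print(n,p["fx"],(-np.array(p["R"]).T@np.array(p["t"])).round(0))
    for l in ["cap_handle","cap_lug","housing","slot","lock_mark","wash_bottle","dropper","petri","filter_case"]:
        r=env.recognise(p,l)
        print(l,[(np.round(x["location"]).tolist(),round(x["score"],2)) for x in r])
E
```

```text
pics
0.0 [ 215.10268182 -586.22977898  196.415072  ] [[ 3.44562001e-01 -6.92286401e-04  9.38763308e-01]
 [-9.38762165e-01  1.47166224e-03  3.44562667e-01]
 [-1.62007856e-03 -9.99998677e-01 -1.42813395e-04]] 88.1291733347519 [ 0.36155763 -0.12124675 -0.64273995]
scene 366.5811942053258 [249. 459. 781.]
cap_handle [([409.0, 195.0], 0.9)]
cap_lug [([369.0, 166.0], 0.82), ([410.0, 197.0], 0.81)]
housing [([278.0, 177.0], 0.77), ([368.0, 170.0], 0.4)]
slot [([280.0, 179.0], 0.89)]
lock_mark [([279.0, 179.0], 0.79)]
wash_bottle [([315.0, 118.0], 0.73)]
dropper [([367.0, 230.0], 0.66), ([288.0, 174.0], 0.61)]
petri [([236.0, 294.0], 0.89)]
filter_case [([354.0, 265.0], 0.55)]
side 395.3241669261282 [492. 837. 736.]
cap_handle [([378.0, 189.0], 0.75)]
cap_lug [([380.0, 188.0], 0.81)]
housing [([284.0, 192.0], 0.68), ([337.0, 177.0], 0.55)]
slot [([282.0, 190.0], 0.77)]
lock_mark [([284.0, 192.0], 0.88)]
wash_bottle [([273.0, 153.0], 0.79), ([284.0, 190.0], 0.34)]
dropper [([367.0, 214.0], 0.55), ([274.0, 151.0], 0.37), ([373.0, 242.0], 0.34)]
petri [([292.0, 299.0], 0.9)]
filter_case [([375.0, 242.0], 0.57)]
wrist 348.99785074147786 [ 281. -563.  384.]
cap_handle []
cap_lug []
housing []
slot []
lock_mark []
wash_bottle []
dropper []
petri []
filter_case []
```

View pics/scene0.png

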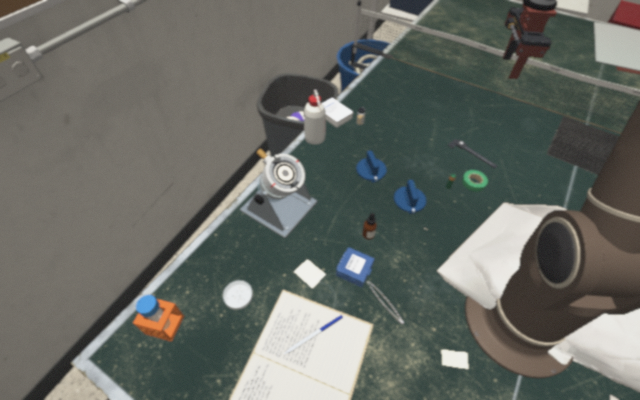

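View pics/side0.png

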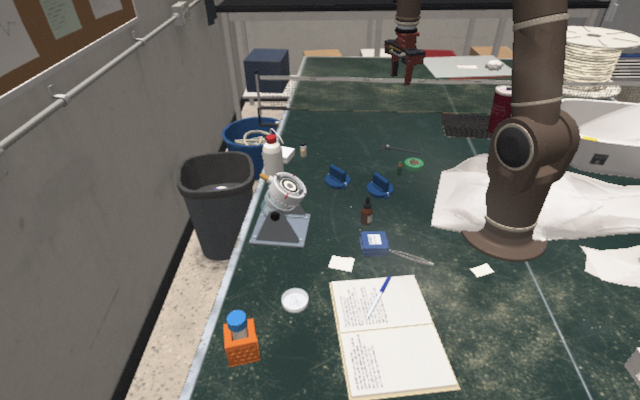

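View pics/wrist0.png

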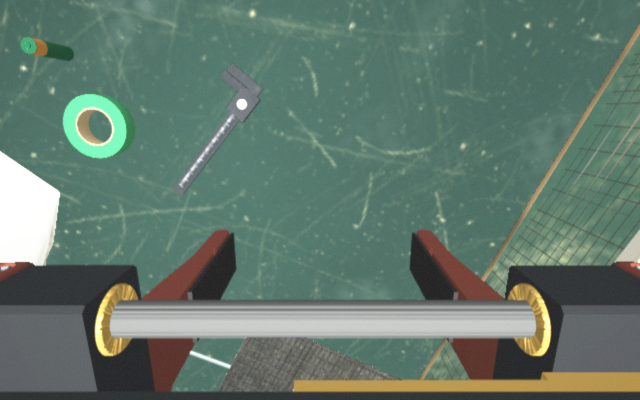

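Run:
```python
from h import *
a=env.read_camera("scene"); b=env.read_camera("side")
save(a,"scene_c.png",(220,70,440,330),2.3); save(b,"side_c.png",(220,120,440,320),2.8)
print("tilt rays", [ray(p,(320,200))[1].round(2) for p in (a,b)])
for p,l in ((a,[(371,166),(410,197)]),(b,[(338,178),(379,187)])):
    for uv in l: X=onz(p,uv,20); print(uv,X.round(),np.hypot(*X[:2]).round())
for p in (a,b):
  for l in ["cap_handle","housing","wash_bottle","dropper","petri","filter_case"]:
    for x in env.outline_of(p,l):
        m=x["region"]; ys,xs=np.where(m); print(l,round(x["score"],2),np.round(x["location"]),xs.min(),xs.max(),ys.min(),ys.max(),m.sum())
```

```text
tilt rays [array([ 0.28, -0.55, -0.79]), array([ 0.01, -0.8 , -0.6 ])]
(371, 166) [ 455. -247.   20.] 518.0
(410, 197) [ 319. -194.   20.] 373.0
(338, 178) [ 445. -248.   20.] 509.0
(379, 187) [ 316. -196.   20.] 372.0
cap_handle 0.96 [368. 169.] 356 385 151 181 598
cap_handle 0.76 [407. 195.] 393 425 180 213 767
housing 0.7 [281. 176.] 257 303 150 201 1653
wash_bottle 0.68 [315. 118.] 303 324 90 143 899
dropper 0.83 [368. 232.] 362 376 212 239 306
petri 0.72 [238. 294.] 223 250 281 307 601
filter_case 0.59 [279. 180.] 258 303 151 200 1599
filter_case 0.58 [354. 265.] 337 372 248 286 929
filter_case 0.52 [366. 168.] 356 385 151 182 638
cap_handle 0.97 [339. 178.] 325 350 164 188 446
cap_handle 0.86 [379. 185.] 367 393 172 197 455
cap_handle 0.16 [284. 191.] 261 306 172 215 1386
housing 0.79 [285. 191.] 260 306 172 215 1400
wash_bottle 0.76 [272. 154.] 262 283 129 175 744
wash_bottle 0.49 [375. 242.] 360 388 231 255 668
dropper 0.74 [368. 215.] 361 372 196 225 254
petri 0.92 [292. 297.] 282 309 288 312 565
filter_case 0.92 [373. 242.] 361 388 230 256 686
```

View pics/scene_c.png

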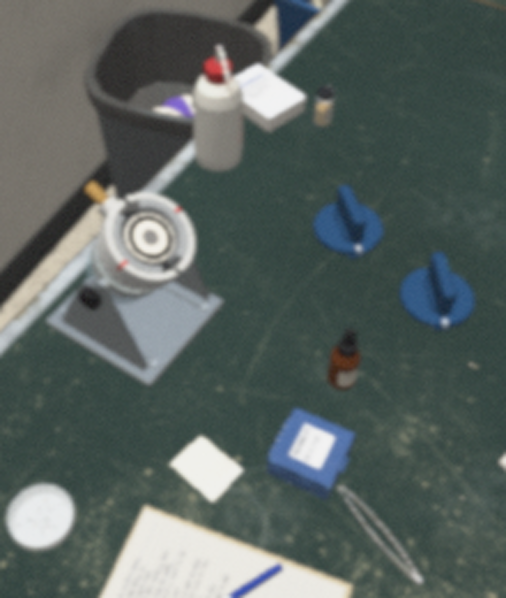

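View pics/side_c.png

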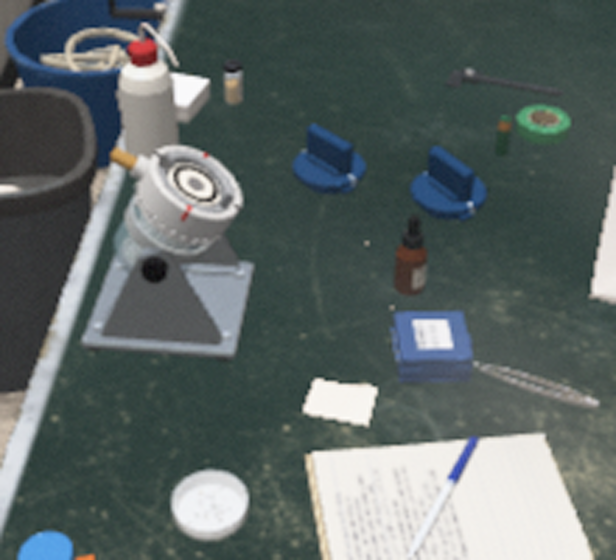

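Run:
```python
from h import *
print(env.get_state()["t"])
a=env.read_camera("scene"); b=env.read_camera("side")
sc=lambda x,y:(220+x/2.3,70+y/2.3); sd=lambda x,y:(220+x/2.8,120+y/2.8)
for p,f,l in ((a,sc,[(178,209),(122,265)]),(b,sd,[(205.5,154),(186,212)])):
    P=[onz(p,f(*u),160) for u in l]; d=P[0]-P[1]
    print(P[0].round(1),P[1].round(1),"mid",((P[0]+P[1])/2).round(1),np.linalg.norm(d),np.degrees(np.arctan2(d[1],d[0])))
# bottle top / others
print("bottle",onz(a,sc(219,160),0).round(),onz(b,sd(148,150),0).round())
print("dropper",onz(a,(367,237),0).round(),"case",onz(a,(354,265),15).round(),"petri",onz(a,(237,294),8).round())
# cap marks (flange top z 24) scene near mark, far handle
for p,f,mk,ht in ((a,sc,(359,248),[(345,187),(363,231)]),(b,sd,(351,184),[(312,127),(352,154)])):
    print("mark",onz(p,f(*mk),24).round(1))
    Q=[onz(p,f(*u),62) for u in ht]; d=Q[1]-Q[0]; print("handle top",Q[0].round(1),Q[1].round(1),"mid",((Q[0]+Q[1])/2).round(1),np.linalg.norm(d).round(1),np.degrees(np.arctan2(d[1],d[0])))
save(a,"capA.png",(340,140,400,190),10); save(b,"capAs.png",(310,150,365,200),10)
save(a,"hs.png",(250,140,315,215),8); save(b,"hss.png",(255,160,315,225),8)
```

```text
2.2
[574.8 -48.7 160. ] [583.8  41.9 160. ] mid [579.3  -3.4 160. ] 91.08884179261182 -95.70099679334284
[572.7 -51.2 160. ] [584.4  43.1 160. ] mid [578.6  -4.1 160. ] 95.02045089722499 -97.05744507021113
bottle [ 657. -286.    0.] [ 666. -308.    0.]
dropper [372. -36.  -0.] case [365.  58.  15.] petri [563. 244.   8.]
mark [ 423.5 -209.3   24. ]
handle top [ 468.1 -258.9   62. ] [ 420.9 -202.4   62. ] mid [ 444.5 -230.6   62. ] 73.7 129.87545553327544
mark [ 423.  -197.7   24. ]
handle top [ 466.4 -259.    62. ] [ 422.9 -201.4   62. ] mid [ 444.6 -230.2   62. ] 72.2 127.09751588178986
```

View pics/capA.png

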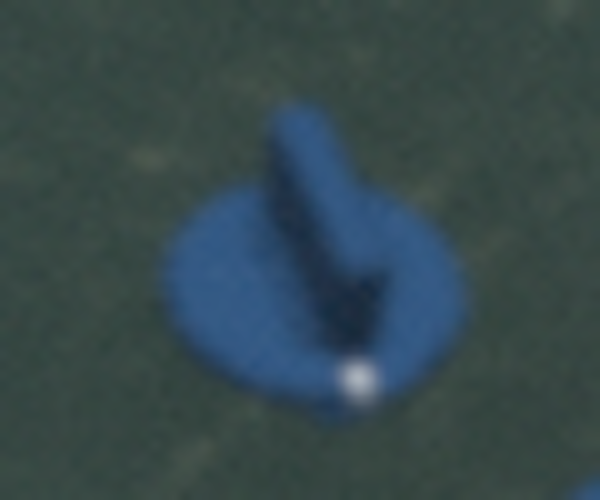

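View pics/hs.png

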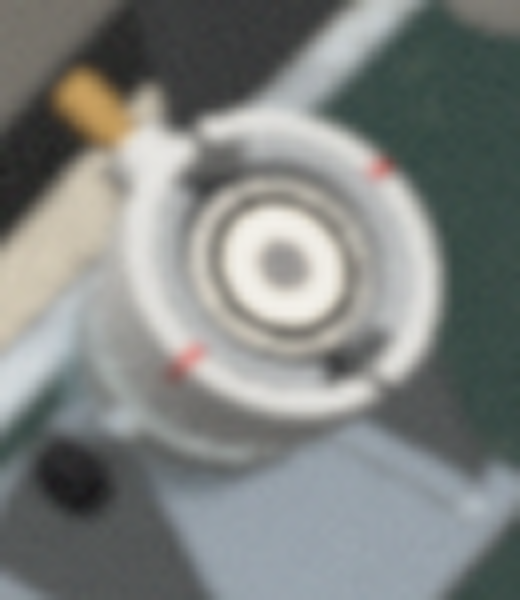

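View pics/hss.png

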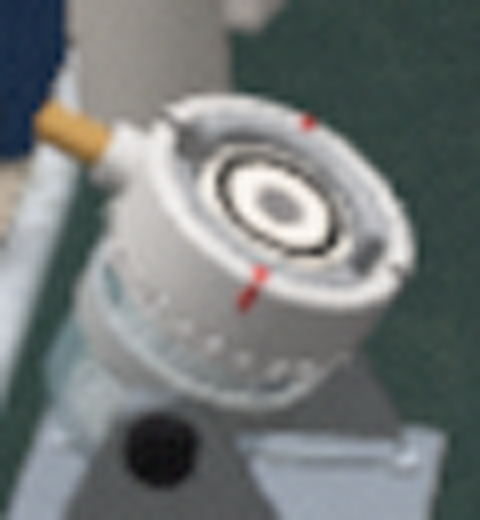

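```bash
cat >> h.py <<'E'
from scipy.spatial.transform import Rotation as Ro
import json,os
def az(a): a=np.radians(a); return np.array([np.cos(a),np.sin(a),0])
def Rdown(ax):  # tool x azimuth ax, y down
    x=az(ax); y=np.array([0,0,-1.]); return np.column_stack([x,y,np.cross(x,y)])
def getcmd():
    d=json.load(open("cmd.json")); return np.array(d["p"]),np.array(d["R"])
def setcmd(p,R): json.dump({"p":np.asarray(p).tolist(),"R":np.asarray(R).tolist()},open("cmd.json","w"))
def upd(tx=0,ty=0,tz=0,wx=0,wy=0,wz=0):
    p,R=getcmd(); setcmd(p+R@np.array([tx,ty,tz]),R@Ro.from_rotvec(np.radians([wx,wy,wz])).as_matrix())
def row(pt,Rt):
    p,R=getcmd(); print("t",(R.T@(np.asarray(pt)-p)).round(1),"w",np.degrees(Ro.from_matrix(R.T@Rt).as_rotvec()).round(2))
def chk():
    s=env.get_state(); p,R=getcmd(); M=np.array(s["eef_rot"]); print("t",s["t"],"tcp",np.round(s["tcp_pos"],1),"dpos(tool)",(R.T@(np.array(s["tcp_pos"])-p)).round(1),"drot",np.degrees(Ro.from_matrix(R.T@M).as_rotvec()).round(2),"F",np.round(s["force"],1),"w",round(s["grip_width"],1),"q",np.round(s["q"],2))
E
python3 - <<'E'
from h import *
s=env.get_state(); setcmd([215.356,-586.73,197.253],s["eef_rot"])
chk(); R=Rdown(38.5); print(R)
row([475.6,-269.6,150],R)
a=env.read_camera("scene")
print("rail floor",onz(a,(385,55),0).round(),onz(a,(620,140),0).round())
E
```

```text
t 2.3 tcp [ 215.4 -586.7  197.2] dpos(tool) [ 0.  0. -0.] drot [0. 0. 0.] F [ 0.1 -0.1 -0.5] w 87.4 q [ 1.15  0.41 -0.01  1.6   0.01  1.13 -0.08]
[[ 0.78260816  0.         -0.62251464]
 [ 0.62251464  0.          0.78260816]
 [ 0.         -1.          0.        ]]
t [-208.    47.2  353.6] w [   0.   -108.34    0.  ]
rail floor [ 652. -848.    0.] [-182. -750.    0.]
```

```bash
python3 -m crank '[{"tx":-26,"ty":6,"tz":44,"wy":-10,"grip":1},{"tx":-52,"ty":12,"tz":88,"wy":-20,"grip":1},{"tx":-78,"ty":18,"tz":132,"wy":-30,"grip":1},{"tx":-104,"ty":24,"tz":176,"wy":-40,"grip":1},{"tx":-130,"ty":30,"tz":220,"wy":-50,"grip":1},{"tx":-156,"ty":36,"tz":264,"wy":-60,"grip":1},{"tx":-182,"ty":42,"tz":309,"wy":-70,"grip":1},{"tx":-208,"ty":47,"tz":354,"wy":-80,"grip":1}]'
python3 - <<'E'
from h import *
upd(-208,47,354,0,-80,0); chk(); row([475.6,-269.6,150],Rdown(38.5))
E
```

```text
t 2.35 tcp [ 215.3 -586.7  197.3] dpos(tool) [-312.5  -47.  -266.3] drot [-0. 80. -0.] F [-0.1 -0.1 -0. ] w 87.8 q [ 1.15  0.41 -0.01  1.6   0.01  1.13 -0.08]
t [-0.4  0.2 -0. ] w [  0.   -28.34  -0.  ]schema error: expected keys tx, ty, tz, wx, wy, wz, grip
```

All keys are required; resend in full form.

```bash
python3 -m crank '[{"tx":-26,"ty":6,"tz":44,"wx":0,"wy":-10,"wz":0,"grip":1},{"tx":-52,"ty":12,"tz":88,"wx":0,"wy":-20,"wz":0,"grip":1},{"tx":-78,"ty":18,"tz":132,"wx":0,"wy":-30,"wz":0,"grip":1},{"tx":-104,"ty":24,"tz":176,"wx":0,"wy":-40,"wz":0,"grip":1},{"tx":-130,"ty":30,"tz":220,"wx":0,"wy":-50,"wz":0,"grip":1},{"tx":-156,"ty":36,"tz":264,"wx":0,"wy":-60,"wz":0,"grip":1},{"tx":-182,"ty":42,"tz":309,"wx":0,"wy":-70,"wz":0,"grip":1},{"tx":-208,"ty":47,"tz":354,"wx":0,"wy":-80,"wz":0,"grip":1}]'
python3 - <<'E'
from h import *
chk(); row([475.6,-269.6,150],Rdown(38.5))
E
```

```text
t: 3.35
tcp_pos: [476.9, -268.3, 150.3]
eef_rot: [[0.983, 0.0, -0.182], [0.182, -0.0, 0.983], [0.0, -1.0, -0.001]]
force: [0.5, -0.2, 0.0]
grip_width: 87.6
t 3.35 tcp [ 476.9 -268.3  150.3] dpos(tool) [ 1.1 -0.1  1. ] drot [-0.03 -0.31 -0.02] F [ 0.5 -0.2  0. ] w 87.6 q [ 0.77  0.36 -0.44  1.82  0.18  1.    0.44]
t [-0.4  0.2 -0. ] w [  0.   -28.34  -0.  ]
```

```bash
python3 -m crank '[{"tx":0,"ty":0,"tz":0,"wx":0,"wy":-10,"wz":0,"grip":1},{"tx":0,"ty":0,"tz":0,"wx":0,"wy":-20,"wz":0,"grip":1},{"tx":0,"ty":0,"tz":0,"wx":0,"wy":-28.3,"wz":0,"grip":1},{"tx":0,"ty":0,"tz":0,"wx":0,"wy":-28.3,"wz":0,"grip":1}]'
python3 - <<'E'
from h import *
upd(wy=-28.3); chk()
p=env.read_camera("wrist"); save(p,"w1.png")
for x in env.recognise(p,"cap_handle")+env.recognise(p,"cap_lug"): print(x)
c=np.array([444.5,-230.5]);h=az(128.5)[:2]
for s in (-33,33): print("exp handle end",proj(p,[*(c+s*h),64]).round(), "mark",proj(p,[*(c+s*1.2*h),24]).round())
E
```

```text
t: 3.85
tcp_pos: [475.9, -269.6, 150.2]
eef_rot: [[0.784, 0.0, -0.621], [0.621, 0.0, 0.784], [0.0, -1.0, 0.0]]
force: [0.7, 0.8, -0.8]
grip_width: 87.5
t 3.85 tcp [ 475.9 -269.6  150.2] dpos(tool) [-0.1  0.  -0. ] drot [ 0.01  0.07 -0.01] F [ 0.7  0.8 -0.8] w 87.5 q [ 0.85  0.38 -0.54  1.81  0.23  1.01  0.89]
{'location': [320.4, 137.0], 'score': 0.85}
{'location': [233.1, 18.3], 'score': 0.69}
{'location': [318.3, 141.3], 'score': 0.91}
{'location': [232.6, 19.8], 'score': 0.65}
exp handle end [322. 175.] mark [322. 174.]
exp handle end [322.  88.] mark [322.  83.]
```

View pics/w1.png

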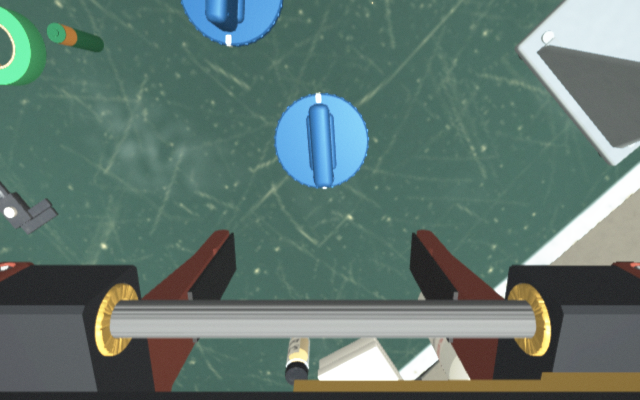

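Run:
```python
from h import *
p=env.read_camera("wrist")
im=p["pixels"].astype(int); m=((im[:,:,2]-im[:,:,0]>70)).astype(np.uint8)
n,l,st,ct=cv2.connectedComponentsWithStats(m[60:220,240:420]); i=1+np.argmax(st[1:,4]); ys,xs=np.where(l==i); 
cn=max(cv2.findContours((l==i).astype(np.uint8),0,2)[0],key=len); e=cv2.fitEllipse(cv2.convexHull(cn)); print(e)
C=np.array(e[0])+[240,60]; print(C, onz(p,C,24).round(1))
A,B=onz(p,(318,98),24),onz(p,(324.5,187),24); d=A-B; print(A.round(1),B.round(1),((A+B)/2).round(1),np.linalg.norm(d),np.degrees(np.arctan2(d[1],d[0])))
save(p,"w1c.png",(265,80,375,200),5)
```

```text
((81.07398986816406, 80.20849609375), (94.5512466430664, 95.661376953125), 173.96571350097656)
[321.07398987 140.20849609] [ 449.3 -238.2   24. ]
[ 425.  -211.5   24. ] [ 478.1 -269.7   24. ] [ 451.5 -240.6   24. ] 78.78973266443688 132.41268590214904
```

View pics/w1c.png

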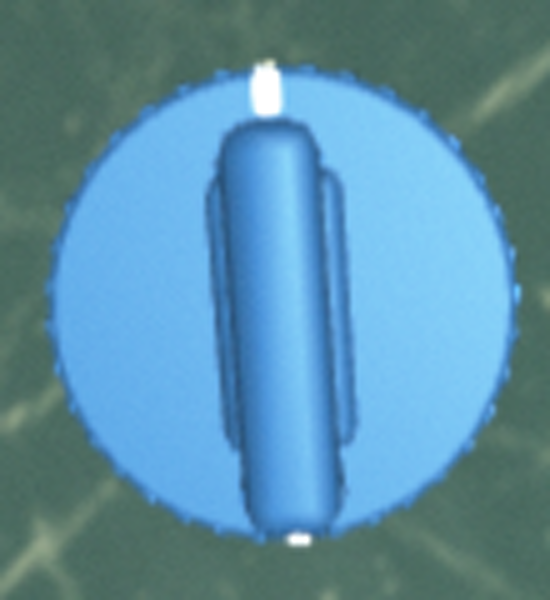

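Run:
```python
from h import *
a=env.read_camera("scene"); b=env.read_camera("side")
save(b,"capAs2.png",(310,150,365,200),10)
print(onz(a,(371.8,169.2),22).round(1))
for p in (a,b):
  for c in ((449.3,-238.2),(447,-235)):
    print(c,"flange",proj(p,[*c,24]).round(1),"mark",proj(p,[*(np.array(c)+39*az(132.4)[:2]),24]).round(1),"hend",[proj(p,[*(np.array(c)+s*az(132.4)[:2]),64]).round(1) for s in (33,-33)])
```

```text
[ 447.2 -235.3   22. ]
(449.3, -238.2) flange [371.6 167.8] mark [376.2 177.9] hend [array([377.5, 166.4]), array([369.5, 149.6])]
(447, -235) flange [371.9 168.8] mark [376.6 178.9] hend [array([377.8, 167.4]), array([369.8, 150.5])]
(449.3, -238.2) flange [336.7 178.7] mark [345.2 183.6] hend [array([344.2, 172.3]), array([329.8, 164.3])]
(447, -235) flange [337.4 179.2] mark [346.  184.2] hend [array([345. , 172.9]), array([330.6, 164.8])]
```

View pics/capAs2.png

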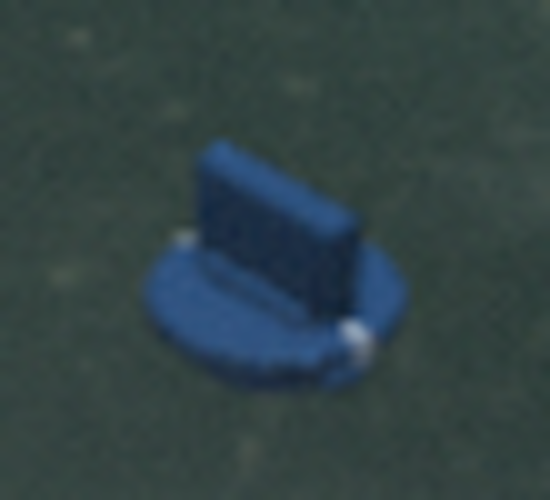

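Run:
```python
from h import *
R=Rdown(42.4); row([448.5,-237,100],R); row([448.5,-237,29],R)
```

```text
t [-1.3 50.2 42.5] w [ 0.   -3.94 -0.  ]
t [ -1.3 121.2  42.5] w [ 0.   -3.94 -0.  ]
```

```bash
python3 -m crank '[{"tx":-1.3,"ty":40,"tz":42.5,"wx":0,"wy":-3.9,"wz":0,"grip":1},{"tx":-1.3,"ty":80,"tz":42.5,"wx":0,"wy":-3.9,"wz":0,"grip":1},{"tx":-1.3,"ty":110,"tz":42.5,"wx":0,"wy":-3.9,"wz":0,"grip":1},{"tx":-1.3,"ty":121.2,"tz":42.5,"wx":0,"wy":-3.9,"wz":0,"grip":1},{"tx":-1.3,"ty":121.2,"tz":42.5,"wx":0,"wy":-3.9,"wz":0,"grip":1}]'
python3 - <<'E'
from h import *
upd(-1.3,121.2,42.5,wy=-3.9); chk()
p=env.read_camera("wrist"); save(p,"w2.png")
E
```

```text
t: 4.78
tcp_pos: [448.6, -236.8, 28.9]
eef_rot: [[0.739, -0.001, -0.674], [0.674, 0.0, 0.739], [-0.0, -1.0, 0.001]]
force: [0.4, -0.2, -0.1]
grip_width: 88.0
t 4.775 tcp [ 448.6 -236.8   28.9] dpos(tool) [0.1 0.1 0.1] drot [0.04 0.01 0.01] F [ 0.4 -0.2 -0.1] w 88.0 q [ 0.79  0.49 -0.5   2.01  0.35  0.73  0.81]
```

View pics/w2.png

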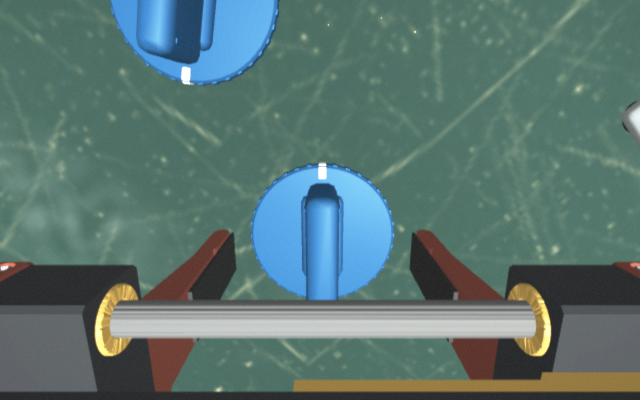

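```bash
python3 - <<'E'
from h import *
p=env.read_camera("wrist"); s=env.get_state()
C=onz(p,(322.5,234.5),24); M=onz(p,(322.5,171),24); print(C,M,(np.array(s["eef_rot"]).T@(C-np.array(s["tcp_pos"]))).round(1),np.hypot(*(M-C)[:2]))
# refine by contour of upper arc
im=p["pixels"].astype(int); m=(im[:,:,2]-im[:,:,0]>70).astype(np.uint8); m[:140]=0; m[296:]=0
pts=[]
for y in range(170,290,3):
    xs=np.where(m[y,240:405])[0]+240; pts+=[(xs.min(),y),(xs.max()+1,y)]
pts=np.array(pts,float); X=np.array([onz(p,q,24)[:2] for q in pts])
from scipy.optimize import least_squares
r=least_squares(lambda v:np.hypot(*(X-v[:2]).T)-v[2],[448,-237,42],loss="soft_l1"); print(r.x)
E
python3 -m crank '[{"tx":0,"ty":0,"tz":0,"wx":0,"wy":0,"wz":0,"grip":0},{"tx":0,"ty":0,"tz":0,"wx":0,"wy":0,"wz":0,"grip":-0.5},{"tx":0,"ty":0,"tz":0,"wx":0,"wy":0,"wz":0,"grip":-1},{"tx":0,"ty":0,"tz":0,"wx":0,"wy":0,"wz":0,"grip":-1},{"tx":0,"ty":0,"tz":0,"wx":0,"wy":0,"wz":0,"grip":-1},{"tx":0,"ty":0,"tz":0,"wx":0,"wy":0,"wz":0,"grip":-1},{"tx":0,"ty":0,"tz":0,"wx":0,"wy":0,"wz":0,"grip":-1},{"tx":0,"ty":0,"tz":0,"wx":0,"wy":0,"wz":0,"grip":-1}]'
```

```text
[ 450.49126352 -238.94330933   24.        ] [ 425.13486672 -211.10313164   24.        ] [-0.3  6.  -2. ] 37.65663756209287
[ 449.86657271 -238.63252711   41.68494292]
t: 5.88
tcp_pos: [448.5, -237.0, 29.0]
eef_rot: [[0.739, -0.0, -0.674], [0.674, 0.0, 0.739], [-0.0, -1.0, 0.0]]
force: [-0.5, -0.4, -0.7]
grip_width: 15.6
```

```bash
cat >> h.py <<'E'
def house(H=(579,-4,160),yaw=-96.5):
    x=az(yaw); up=az(yaw+90); c,s=np.cos(np.pi/6),np.sin(np.pi/6)
    y=c*up+s*np.array([0,0,1.]); z=np.cross(x,y); return np.array(H,float),np.column_stack([x,y,z])
def Rins(Rh,ang):  # tool rotation with handle at ang deg from hx about hz; toolz=-handle
    h=Rh@az(ang); y=-Rh[:,2]; z=-h; return np.column_stack([np.cross(y,z),y,z])
E
python3 - <<'E'
from h import *
H,Rh=house(); R=Rins(Rh,80); print(R.round(2))
T=H+Rh[:,2]*130-R[:,2]*75; print(T)
row([448.5,-237,150],Rdown(42.4)); row(T,R)
print(np.degrees(np.linalg.norm(Ro.from_matrix(getcmd()[1].T@R).as_rotvec())))
# model check in cams
for n in ("scene","side"):
    p=env.read_camera(n); im=p["pixels"][:,:,::-1].copy()
    P=lambda v:proj(p,H+Rh@np.array(v))
    im=cv2.resize(im[135:225,245:320],None,fx=8,fy=8,interpolation=cv2.INTER_CUBIC)
    q=lambda v:tuple(int(k) for k in ((P(v)-[244.5,134.5])*8))
    for a in range(0,360,5):
        cv2.circle(im,q([*(47*az(a)[:2]),0]),1,(0,255,255),-1); cv2.circle(im,q([*(31*az(a)[:2]),0]),1,(0,255,255),-1)
    for a in (0,180): cv2.circle(im,q([*(43*az(a)[:2]),0]),3,(255,0,255),1)
    for a in (80,260): cv2.circle(im,q([*(43*az(a)[:2]),0]),3,(0,255,0),1)
    cv2.imwrite(f"pics/m_{n}.png",im)
E
```

```text
[[ 0.26  0.5  -0.83]
 [ 0.96 -0.06  0.27]
 [ 0.09 -0.87 -0.49]]
[576.49747724 -16.82274617 309.51359323]
t [  -0. -121.    0.] w [ 0.   -0.04 -0.  ]
t [ 242.9 -280.5   76.5] w [-27.39 -30.42 -13.11]
42.982731070342965
```

View pics/m_scene.png

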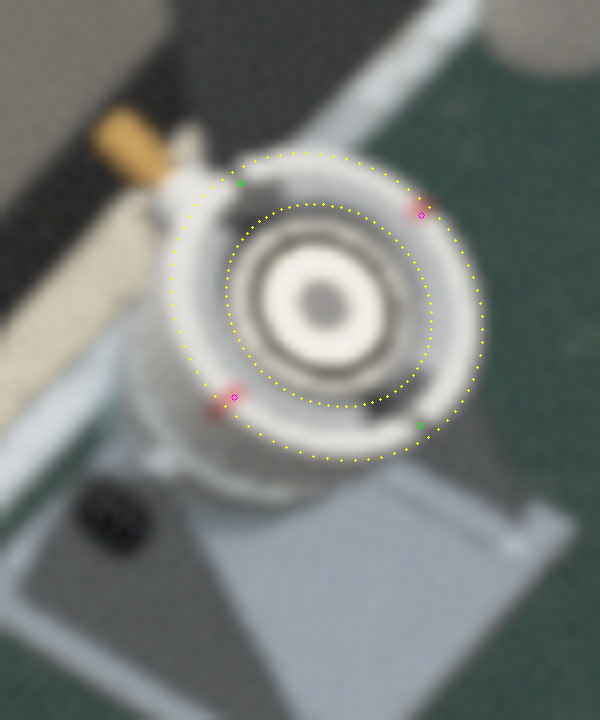

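View pics/m_side.png

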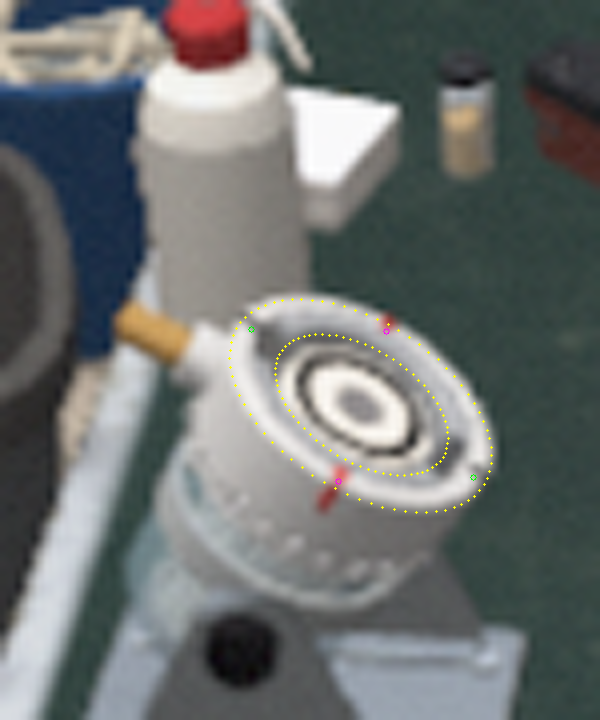

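```bash
python3 -m crank '[{"tx":0,"ty":-30,"tz":0,"wx":0,"wy":0,"wz":0,"grip":-1},{"tx":0,"ty":-85,"tz":0,"wx":-5,"wy":-6,"wz":-2.5,"grip":-1},{"tx":20,"ty":-140,"tz":6,"wx":-10,"wy":-11,"wz":-5,"grip":-1},{"tx":60,"ty":-185,"tz":20,"wx":-15,"wy":-17,"wz":-7,"grip":-1},{"tx":108,"ty":-220,"tz":34,"wx":-20,"wy":-22,"wz":-9.5,"grip":-1},{"tx":155,"ty":-250,"tz":48,"wx":-24,"wy":-27,"wz":-11.5,"grip":-1},{"tx":205,"ty":-270,"tz":64,"wx":-27.4,"wy":-30.4,"wz":-13.1,"grip":-1},{"tx":242.9,"ty":-280.5,"tz":76.5,"wx":-27.4,"wy":-30.4,"wz":-13.1,"grip":-1}]'
python3 -m crank '[{"tx":0,"ty":0,"tz":0,"wx":0,"wy":0,"wz":0,"grip":-1},{"tx":0,"ty":0,"tz":0,"wx":0,"wy":0,"wz":0,"grip":-1}]'
python3 - <<'E'
from h import *
upd(242.9,-280.5,76.5,-27.4,-30.4,-13.1); chk()
p=env.read_camera("wrist"); save(p,"w3.png")
E
```

```text
t: 6.98
tcp_pos: [576.0, -15.0, 310.2]
eef_rot: [[0.26, 0.498, -0.827], [0.962, -0.059, 0.267], [0.085, -0.865, -0.494]]
force: [0.5, -1.1, -2.5]
grip_width: 15.5
t: 7.22
tcp_pos: [575.7, -17.4, 308.6]
eef_rot: [[0.262, 0.495, -0.828], [0.961, -0.057, 0.27], [0.086, -0.867, -0.491]]
force: [0.1, 0.1, -1.5]
grip_width: 15.8
t 7.225 tcp [575.7 -17.4 308.6] dpos(tool) [-0.9  0.4  1. ] drot [0.1  0.   0.04] F [ 0.1  0.1 -1.5] w 15.8 q [ 0.9  -0.03 -0.98  1.99  0.13  0.66  1.12]
```

View pics/w3.png

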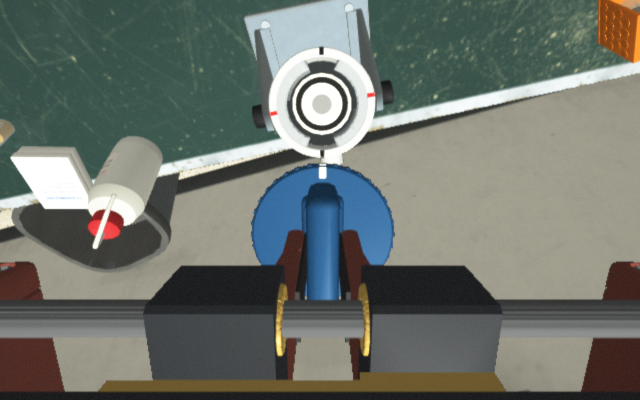

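```bash
cat > meas.py <<'E'
from h import *
from scipy.optimize import least_squares
def capfit(p,yb=262,show=True):
    im=p["pixels"].astype(int); m=(im[:,:,2]-im[:,:,0]>60).astype(np.uint8)
    pts=[]
    for y in range(185,yb,2):
        xs=np.where(m[y,230:415])[0]+230; pts+=[(xs.min()-.5,y),(xs.max()+.5,y)]
    return np.array(pts,float)
def capintool(p,s):
    # circle of r=42 in tool plane y=d (flange top)
    T=np.array(s["tcp_pos"]);R=np.array(s["eef_rot"]); pts=capfit(p)
    o,_=ray(p,(0,0)); ol=R.T@(o-T); ds=np.array([R.T@ray(p,q)[1] for q in pts])
    def f(v):
        k=(v[2]-ol[1])/ds[:,1]; X=ol+ds*k[:,None]; return np.hypot(X[:,0]-v[0],X[:,2]-v[1])-42
    r=least_squares(lambda v:f([v[0],v[1],5]),[0,0],loss="soft_l1"); 
    r2=least_squares(f,[0,0,5],loss="soft_l1");return r.x,r2.x,np.abs(r.fun).mean()
E
python3 - <<'E'
from meas import *
p=env.read_camera("wrist"); s=env.get_state()
print("cap in tool x,z", capintool(p,s))
g=cv2.cvtColor(p["pixels"],cv2.COLOR_RGB2HSV); im=p["pixels"].astype(int)
red=(im[:,:,0]-im[:,:,1]>60)&(im[:,:,0]-im[:,:,2]>60); red[:40]=0; red[170:]=0; red[:,:260]=0; red[:,390:]=0
n,l,st,ct=cv2.connectedComponentsWithStats(red.astype(np.uint8)); print(ct[1:],st[1:,4])
# inner plate circle: white disc
save(p,"w3c.png",(255,40,395,170),5)
E
```

```text
cap in tool x,z (array([-0.08637304, -2.85059194]), array([-0.0670443 , -3.08597776,  8.41195814]), np.float64(0.6543827820980308))
[[371.61764706  94.23529412]
 [273.5        113.        ]] [34 34]
```

View pics/w3c.png

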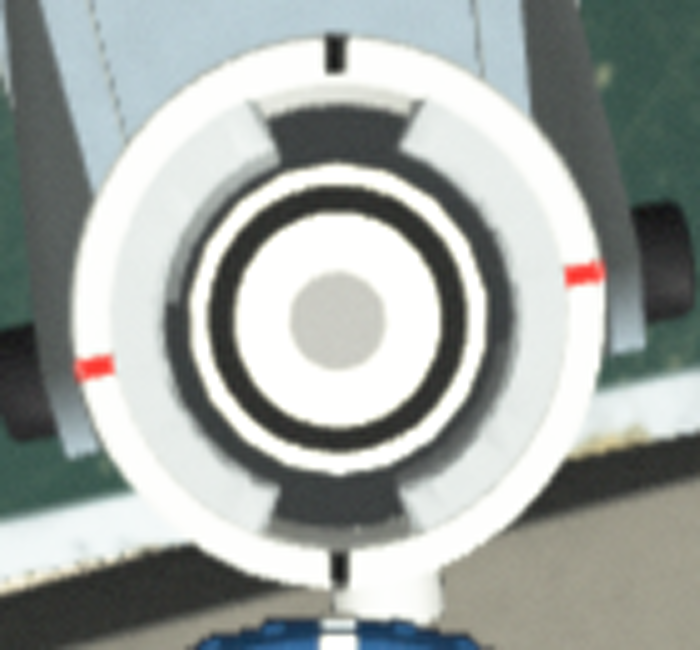

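Run:
```python
from meas import *
p=env.read_camera("wrist"); s=env.get_state()
T=np.array(s["tcp_pos"]);R=np.array(s["eef_rot"])
f=lambda x,y:np.array([254.5+x/5+.1,39.5+y/5+.1])
obs=[(0,43,f(585,273)),(180,43,f(97,367)),(80,43,f(338,570)),(260,43,f(337,55))]
im=p["pixels"].astype(int)
# rim edge: subpixel extremes by radial search of gray drop is messy; use extents
ext=[("l",f(73,311)[0]),("r",f(606,311)[0]),("t",f(340,36)[1]),("b",f(340,588)[1])]
def res(v,z=None):
    H,Rh=house([v[0],v[1],160 if z is None else z],v[2]); r=[]
    for a,rad,q in obs: r+=list(proj(p,H+Rh@(rad*az(a)))-q)
    C=np.array([proj(p,H+Rh@(47*az(a))) for a in range(0,360,3)])
    r+=[C[:,0].min()-ext[0][1],C[:,0].max()-ext[1][1],C[:,1].min()-ext[2][1],C[:,1].max()-ext[3][1]]
    return np.array(r)
r=least_squares(res,[579,-4,-96.5]); print(r.x,r.fun.round(1))
r3=least_squares(lambda v:res(v,v[3]),[579,-4,-96.5,160]); print(r3.x,r3.fun.round(1))
for rr in (r.x,):
    H,Rh=house([*rr[:2],160],rr[2]); print("H in tool",(R.T@(H-T)).round(2)); 
    h=R.T@(Rh@az(80)); print("handle dir in tool",h.round(3),"hz in tool",(R.T@Rh[:,2]).round(3))
```

```text
[ 585.10920995   -5.98946033 -242.78651679] [ -9.6 -18.2  16.4  25.1 -20.3 -66.5  19.3  75.3   5.   -4.1  20.2 -14.8]
[ 614.80397316   -9.12940509 -239.07462473  103.97370596] [-18.3 -16.9  23.2  19.7 -18.7 -63.9  18.3  69.6  13.6 -12.7  24.1 -21.1]
H in tool [  1.28 132.86  68.74]
handle dir in tool [-0.404 -0.828  0.388] hz in tool [ 0.412 -0.543 -0.732]
```

```bash
cat > hf.py <<'E'
from meas import *
p=env.read_camera("wrist"); s=env.get_state()
T=np.array(s["tcp_pos"]);R=np.array(s["eef_rot"])
f=lambda x,y:np.array([254.5+x/5+.1,39.5+y/5+.1])
obs=[(180,43,f(585,273)),(0,43,f(97,367)),(80,43,f(338,570)),(260,43,f(337,55))]
ext=[("l",f(73,311)[0]),("r",f(606,311)[0]),("t",f(340,36)[1]),("b",f(340,588)[1])]
def res(v,z=None):
    H,Rh=house([v[0],v[1],160 if z is None else z],v[2]); r=[]
    for a,rad,q in obs: r+=list(proj(p,H+Rh@(rad*az(a)))-q)
    C=np.array([proj(p,H+Rh@(47*az(a))) for a in range(0,360,3)])
    r+=[C[:,0].min()-ext[0][1],C[:,0].max()-ext[1][1],C[:,1].min()-ext[2][1],C[:,1].max()-ext[3][1]]
    return np.array(r)
r=least_squares(res,[579,-4,-96.5]); print(r.x,r.fun.round(1))
r3=least_squares(lambda v:res(v,v[3]),[579,-4,-96.5,160]); print(r3.x,r3.fun.round(1))
for rr in (r.x,r3.x):
    H,Rh=house([*rr[:2],160 if len(rr)<4 else rr[3]],rr[2]); print("H in tool",(R.T@(H-T)).round(2)); 
    h=R.T@(Rh@az(80)); print("handle dir in tool",h.round(3),"hz in tool",(R.T@Rh[:,2]).round(3))
chk()
E
python3 hf.py
```

```text
[580.14200539  -6.15368501 -96.25276048] [-0.7  0.5  0.5 -0.   0.5 -0.6  0.   0.6 -0.4  0.2 -0.7  0.1]
[579.8613741   -6.12405263 -96.25141856 160.53695804] [-0.6  0.5  0.4  0.   0.5 -0.5  0.   0.5 -0.5  0.3 -0.8  0.3]
H in tool [ -0.38 130.46  72.97]
handle dir in tool [ 0.005 -0.    -1.   ] hz in tool [-0.004 -1.     0.   ]
H in tool [ -0.38 129.85  72.95]
handle dir in tool [ 0.005 -0.    -1.   ] hz in tool [-0.004 -1.     0.   ]
t 7.425 tcp [575.9 -18.  309. ] dpos(tool) [-1.3  0.3  0.4] drot [0.05 0.08 0.06] F [-0.5 -0.3 -2.2] w 15.8 q [ 0.9  -0.03 -0.98  1.99  0.13  0.66  1.11]
```

```bash
python3 -m crank '[{"tx":0,"ty":15,"tz":45,"wx":0,"wy":0,"wz":0,"grip":-1},{"tx":-0.3,"ty":40,"tz":75,"wx":0,"wy":0,"wz":0,"grip":-1},{"tx":-0.3,"ty":70,"tz":75,"wx":0,"wy":0,"wz":0,"grip":-1},{"tx":-0.3,"ty":92,"tz":75,"wx":0,"wy":0,"wz":0,"grip":-1},{"tx":-0.3,"ty":92,"tz":75,"wx":0,"wy":0,"wz":0,"grip":-1},{"tx":-0.3,"ty":92,"tz":75,"wx":0,"wy":0,"wz":0,"grip":-1}]'
python3 - <<'E'
from meas import *
upd(-0.3,92,75); chk()
for n in ("wrist","scene","side"):
    p=env.read_camera(n); 
    if n=="wrist": save(p,"w4.png",(230,120,410,300),4); print(capintool(p,env.get_state()))
    else: save(p,n+"4.png",(235,110,335,225),5)
E
```

```text
t: 8.18
tcp_pos: [559.9, -2.0, 193.3]
eef_rot: [[0.261, 0.497, -0.828], [0.961, -0.057, 0.269], [0.087, -0.866, -0.492]]
force: [0.3, 0.2, -1.6]
grip_width: 15.8
t 8.175 tcp [559.9  -2.  193.3] dpos(tool) [ 0.2 -0.5  0. ] drot [ 0.01  0.01 -0.02] F [ 0.3  0.2 -1.6] w 15.8 q [ 0.82  0.14 -1.05  2.18  0.66  0.46  0.55]
(array([-0.2174153 , -2.49388267]), array([-0.21532083, -2.73133101,  8.3121385 ]), np.float64(0.6165940733942598))
```

View pics/w4.png

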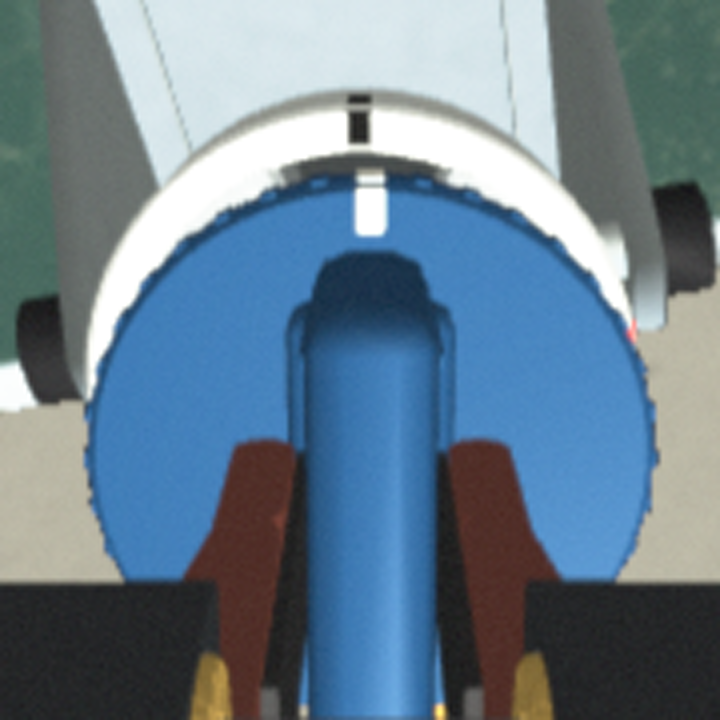

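View pics/scene4.png

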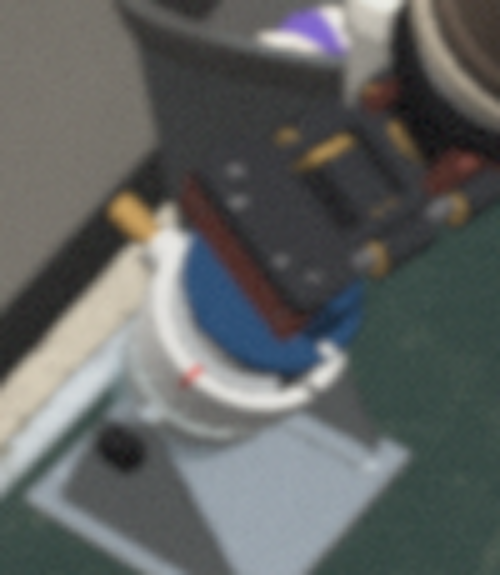

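View pics/side4.png

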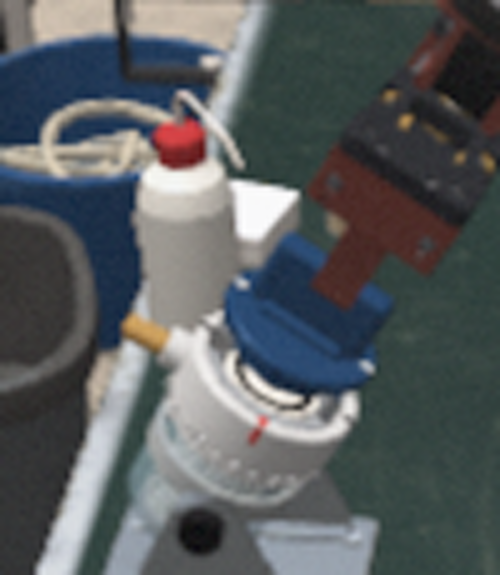

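Run:
```python
from meas import *
p=env.read_camera("wrist"); save(p,"w5.png",(245,135,325,225),9); save(p,"w5r.png",(315,135,395,225),9); print(p["cx"],p["cy"])
```

```text
322.42935447394666 198.9161688797502
```

View pics/w5.png

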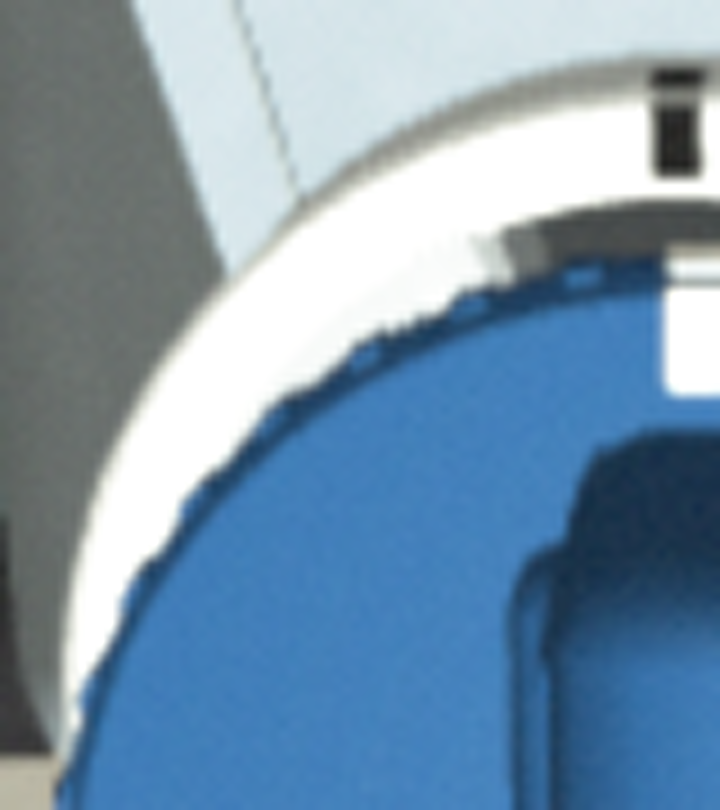

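View pics/w5r.png

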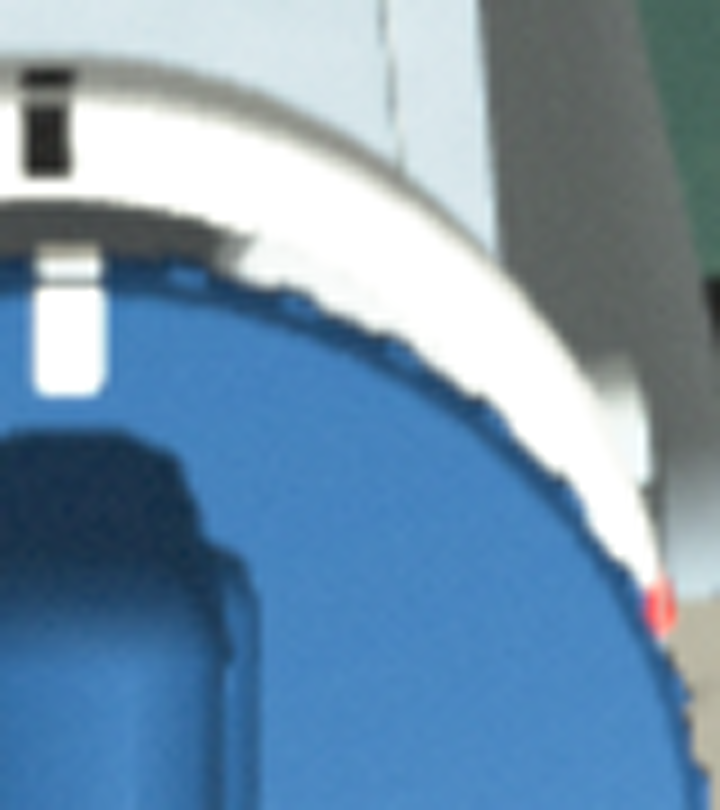

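```bash
cat > fit5.py <<'E'
from meas import *
p=env.read_camera("wrist"); s=env.get_state()
T=np.array(s["tcp_pos"]);R=np.array(s["eef_rot"])
L=lambda x,y:np.array([244.5+x/9+.05,134.5+y/9+.05]); Q=lambda x,y:L(x,y)+[70,0]
edge=[L(*u) for u in [(64,690),(72,600),(97,490),(150,380),(228,285),(450,137),(560,107),(650,97)]]+[Q(*u) for u in [(75,97),(200,114),(300,152),(510,278),(600,398),(645,492),(668,580)]]
slot=[L(540,238),L(600,216),L(680,204),Q(48,204),Q(120,208),Q(215,230)]
o,_=ray(p,(0,0)); ol=R.T@(o-T)
def pl(q,y):
    d=R.T@ray(p,q)[1]; return ol+d*(y-ol[1])/d[1]
def f(v):
    y=v[2] if len(v)>2 else 38
    return np.array([np.hypot(*(pl(q,y)[[0,2]]-v[:2]))-46.7 for q in edge]+[np.hypot(*(pl(q,y)[[0,2]]-v[:2]))-39.5 for q in slot])
for v0 in ([0,0],[0,0,38]):
    r=least_squares(f,v0,loss="soft_l1"); c=r.x; print("rim in tool",c.round(2),f(c).round(1))
    y=38 if len(c)<3 else c[2]
    m=pl((L(677,140)+Q(48,140))/2,y)[[0,2]]-c[:2]; print("black mark rel",m.round(2),"ang from tool z",np.degrees(np.arctan2(m[0],m[1])).round(2),np.hypot(*m))
    m=pl(Q(660,607),y)[[0,2]]-c[:2]; print("red",m.round(2),np.degrees(np.arctan2(m[0],m[1])).round(2))
    sl=[pl(q,y)[[0,2]]-c[:2] for q in (L(512,245),Q(240,245))]; print("slot sides",[np.degrees(np.arctan2(*k)).round(1) for k in sl])
a,b,_=capintool(p,s); print("cap",a,b)
for yy in (5,):
    m=pl(Q(68,340),yy)[[0,2]]-a; print("white ang",np.degrees(np.arctan2(m[0],m[1])).round(2),np.hypot(*m))
E
python3 fit5.py
```

```text
rim in tool [-1.19 -0.46] [-0.1 -0.1  0.3  0.4  0.3  0.5  0.4  0.3  0.2  0.2 -0.3  0.5  0.3  0.2
  0.  -1.2 -0.6 -0.2 -0.2 -0.2 -0.4]
black mark rel [-0.55 43.87] ang from tool z -0.72 43.86925388386709
red [44.85  9.24] 78.36
slot sides [np.float64(-19.0), np.float64(20.1)]
rim in tool [-1.14 -0.31 36.33] [-0.4 -0.3  0.1  0.3  0.3  0.5  0.4  0.3  0.3  0.2 -0.3  0.4  0.1 -0.
 -0.3 -1.1 -0.5 -0.1 -0.1 -0.2 -0.3]
black mark rel [-0.59 43.92] ang from tool z -0.76 43.9261316906819
red [44.47  9.55] 77.88
slot sides [np.float64(-18.8), np.float64(19.9)]
cap [-0.2516873  -2.98406064] [-0.23939158 -3.20066494  7.97093287]
white ang -0.02 38.01316891550689
```

```bash
cat >> fit5.py <<'E'
print("flange top edge z:",pl(L(640,290),5)[2]-42, "bottom edge",pl(L(640,262),13)[2]-42)
b=env.read_camera("side"); sc=env.read_camera("scene")
save(b,"side5.png",(270,155,320,210),12)
for cz in (-3,-1.5,0):
    P=lambda v:T+R@np.array(v)
    print(cz,"white marks side",proj(b,P([0,5,cz+41])).round(1),proj(b,P([0,5,cz-41])).round(1),"flange bottom",proj(b,P([0,13,cz+42])).round(1),"scene",proj(sc,P([0,5,cz+41])).round(1))
for Hh in ([579,-4,160],[580.1,-6.1,160]):
    H,Rh=house(Hh,-96.4); print("rim side edges",proj(b,H+Rh@(47*az(80))).round(1),proj(b,H+Rh@(47*az(260))).round(1),"H in tool",(R.T@(H-T)).round(2))
E
python3 fit5.py | tail -6
```

```text
flange top edge z: -3.891239785269967 bottom edge -3.42954453606211
-3 white marks side [308.1 184.1] [281.2 166. ] flange bottom [307.  186.4] scene [301.3 180.5]
-1.5 white marks side [308.6 184.4] [281.7 166.3] flange bottom [307.5 186.8] scene [301.7 181.1]
0 white marks side [309.1 184.7] [282.1 166.6] flange bottom [308.  187.1] scene [302.1 181.6]
rim side edges [274.6 174.8] [305.  195.1] H in tool [ 0.52 38.57  0.59]
rim side edges [274.3 174.4] [304.6 194.6] H in tool [-1.21 39.24 -0.89]
```

View pics/side5.png

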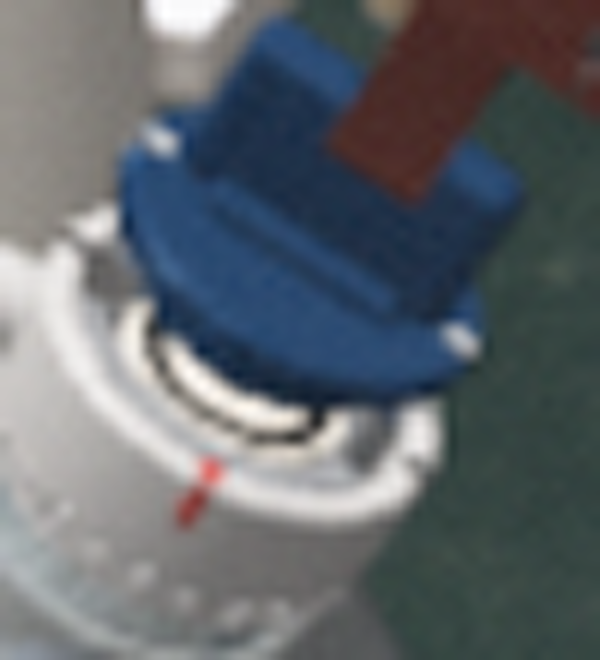

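```bash
python3 -m crank '[{"tx":-0.8,"ty":3,"tz":2,"wx":0,"wy":0,"wz":0,"grip":-1},{"tx":-0.8,"ty":7,"tz":2,"wx":0,"wy":0,"wz":0,"grip":-1},{"tx":-0.8,"ty":9.5,"tz":2,"wx":0,"wy":0,"wz":0,"grip":-1},{"tx":-0.8,"ty":11.5,"tz":2,"wx":0,"wy":0,"wz":0,"grip":-1},{"tx":-0.8,"ty":11.5,"tz":2,"wx":0,"wy":0,"wz":0,"grip":-1}]'
python3 - <<'E'
from meas import *
upd(-0.8,11.5,2); chk()
s=env.get_state(); print("F tool",(np.array(s["eef_rot"]).T@s["force"]).round(2),"M",(np.array(s["eef_rot"]).T@s["torque"]).round(2))
p=env.read_camera("wrist"); save(p,"w6.png",(230,120,410,300),4); b=env.read_camera("side"); save(b,"side6.png",(260,150,325,215),9)
E
```

```text
t: 9.2
tcp_pos: [563.9, -2.8, 181.6]
eef_rot: [[0.261, 0.496, -0.828], [0.961, -0.056, 0.269], [0.087, -0.866, -0.492]]
force: [-0.1, 0.1, -1.6]
grip_width: 15.7
t 9.2 tcp [563.9  -2.8 181.6] dpos(tool) [0.1 0.2 0.2] drot [ 0.03 -0.01 -0.02] F [-0.1  0.1 -1.6] w 15.7 q [ 0.77  0.17 -1.01  2.19  0.74  0.45  0.48]
F tool [-0.12  1.3   0.91] M [0.59 0.02 0.08]
```

View pics/w6.png

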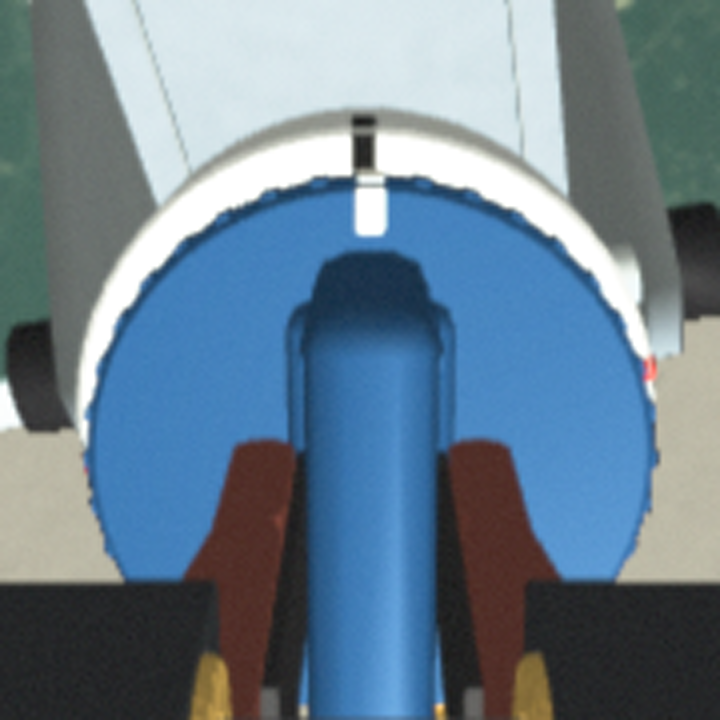

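View pics/side6.png

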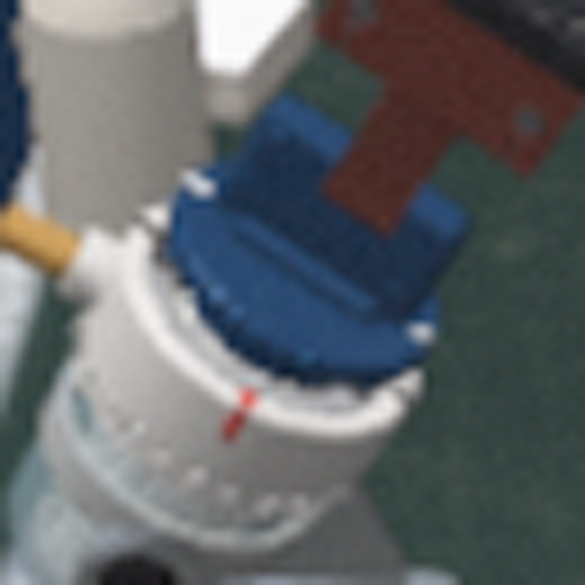

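Run:
```python
from meas import *
p=env.read_camera("wrist"); s=env.get_state()
save(p,"w7.png",(245,140,325,230),9); save(p,"w7r.png",(315,140,395,230),9)
```

```text
(no output)
```

View pics/w7.png

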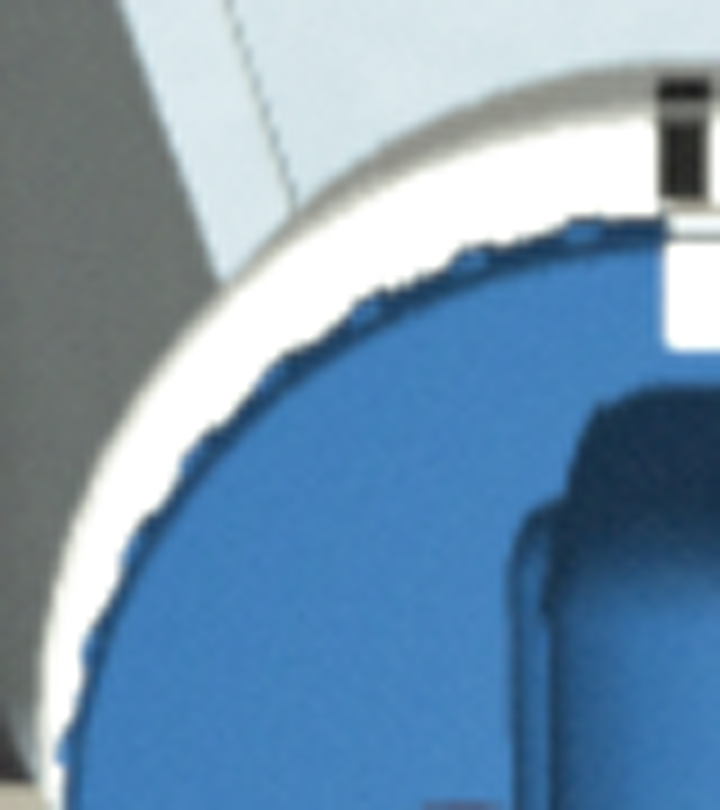

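View pics/w7r.png

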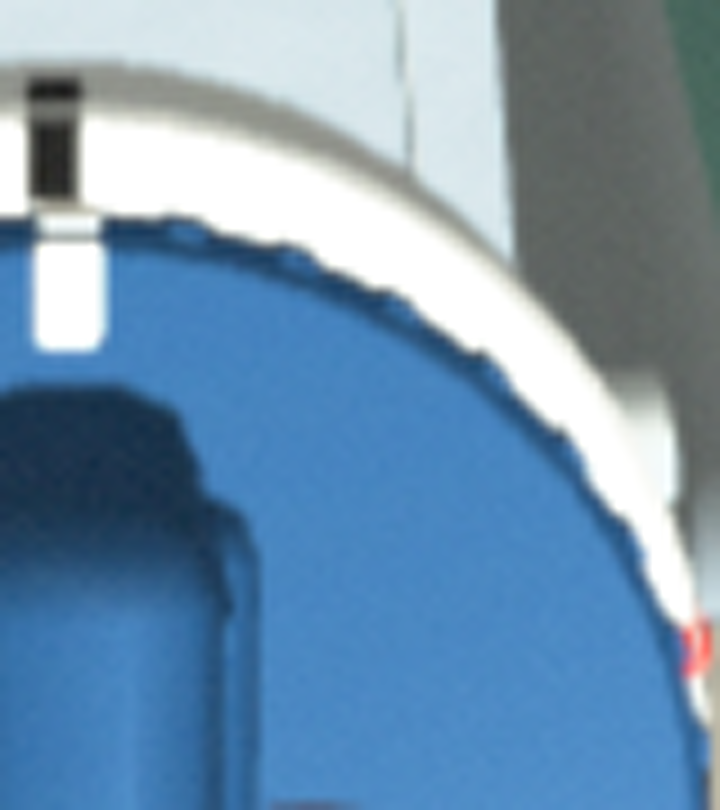

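Run:
```python
from meas import *
p=env.read_camera("wrist"); s=env.get_state()
T=np.array(s["tcp_pos"]);R=np.array(s["eef_rot"])
L=lambda x,y:np.array([244.5+x/9+.05,139.5+y/9+.05]); Q=lambda x,y:L(x,y)+[70,0]
edge=[L(*u) for u in [(42,740),(47,650),(70,550),(112,450),(220,300),(330,212),(450,150),(560,121),(640,112)]]+[Q(*u) for u in [(90,113),(200,132),(300,166),(520,290),(600,382),(655,477),(688,580)]]
o,_=ray(p,(0,0)); ol=R.T@(o-T)
def pl(q,y):
    d=R.T@ray(p,q)[1]; return ol+d*(y-ol[1])/d[1]
for rad in (46,47):
  for y in (25,26.5):
    f=lambda v:np.array([np.hypot(*(pl(q,y)[[0,2]]-v[:2]))-(rad if len(v)<3 else v[2]) for q in edge])
    for v0 in ([0,0],[0,0,46]):
        r=least_squares(f,v0); print(rad,y,r.x.round(2),np.abs(r.fun).max().round(2), "blk",np.round(pl(L(683,150),y)[[0,2]]-r.x[:2],2))
print(capintool(p,s)); pts=[L(640,245),L(400,312),L(250,412),L(130,580),L(85,730),Q(200,257),Q(400,340),Q(560,470),Q(660,650),Q(690,770)]
for y in(5,8):
    r=least_squares(lambda v:np.array([np.hypot(*(pl(q,y)[[0,2]]-v[:2]))-v[2] for q in pts]),[0,0,42]); print(y,r.x,r.fun.round(1))
```

```text
46 25 [-0.96 -2.02] 0.66 blk [-0.38 43.4 ]
46 25 [-0.95 -2.09 46.06] 0.65 blk [-0.39 43.47]
46 26.5 [-1.02 -2.13] 0.69 blk [-0.33 43.3 ]
46 26.5 [-0.95 -2.6  46.38] 0.66 blk [-0.4  43.77]
47 25 [-0.77 -3.25] 0.85 blk [-0.57 44.63]
47 25 [-0.95 -2.09 46.06] 0.65 blk [-0.39 43.47]
47 26.5 [-0.84 -3.36] 0.6 blk [-0.51 44.54]
47 26.5 [-0.95 -2.6  46.38] 0.66 blk [-0.4  43.77]
(array([-0.29420751, -3.01061244]), array([-0.28086189, -3.22935016,  8.25802783]), np.float64(0.5953066515250811))
5 [-0.48151344 -2.12242261 40.52702993] [ 0.   0.1  0.3  0.1 -0.3 -0.  -0.3  0.  -0.   0.2]
8 [-0.48621745 -3.26016835 41.16091584] [ 0.   0.1  0.3  0.1 -0.3 -0.  -0.3  0.  -0.   0.2]
```

```bash
python3 -m crank '[{"tx":-0.5,"ty":2,"tz":0.3,"wx":0,"wy":0,"wz":0,"grip":-1},{"tx":-0.5,"ty":4,"tz":0.3,"wx":0,"wy":0,"wz":0,"grip":-1},{"tx":-0.5,"ty":6,"tz":0.3,"wx":0,"wy":0,"wz":0,"grip":-1},{"tx":-0.5,"ty":8,"tz":0.3,"wx":0,"wy":0,"wz":0,"grip":-1},{"tx":-0.5,"ty":8,"tz":0.3,"wx":0,"wy":0,"wz":0,"grip":-1}]'
python3 - <<'E'
from meas import *
upd(-0.5,8,0.3); chk()
s=env.get_state(); print("F tool",(np.array(s["eef_rot"]).T@s["force"]).round(2),"M",(np.array(s["eef_rot"]).T@s["torque"]).round(2))
b=env.read_camera("side"); save(b,"side7.png",(260,150,325,215),9)
E
```

```text
t: 10.02
tcp_pos: [567.6, -4.0, 174.7]
eef_rot: [[0.261, 0.497, -0.828], [0.961, -0.057, 0.269], [0.087, -0.866, -0.492]]
force: [-1.2, -1.7, 0.9]
grip_width: 15.9
t 10.025 tcp [567.6  -4.  174.7] dpos(tool) [-0.1  0.1 -0. ] drot [ 0.   -0.    0.01] F [-1.2 -1.7  0.9] w 15.9 q [ 0.74  0.19 -0.99  2.19  0.79  0.45  0.43]
F tool [-1.92 -1.29  0.08] M [0.4  0.05 0.38]
```

View pics/side7.png

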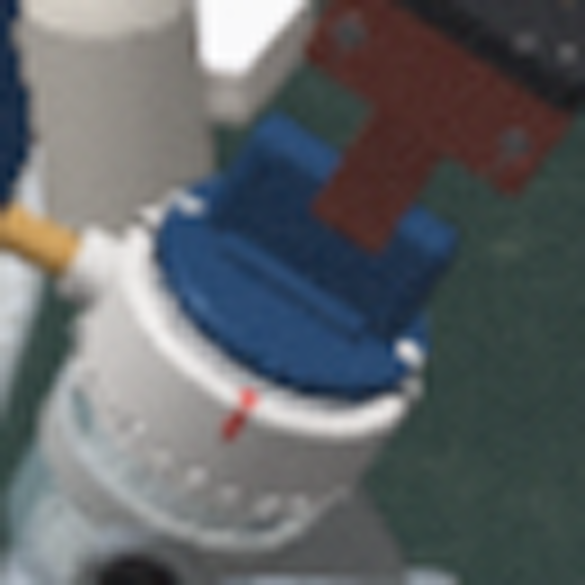

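```bash
python3 -m crank '[{"tx":-0.4,"ty":2,"tz":0,"wx":0,"wy":0,"wz":0,"grip":-1},{"tx":-0.4,"ty":4,"tz":0,"wx":0,"wy":0,"wz":0,"grip":-1},{"tx":-0.4,"ty":6,"tz":0,"wx":0,"wy":0,"wz":0,"grip":-1},{"tx":-0.4,"ty":6,"tz":0,"wx":0,"wy":0,"wz":0,"grip":-1}]'
python3 - <<'E'
from meas import *
upd(-0.4,6,0); chk()
s=env.get_state(); print("F tool",(np.array(s["eef_rot"]).T@s["force"]).round(2),"M",(np.array(s["eef_rot"]).T@s["torque"]).round(2))
E
```

```text
t: 10.58
tcp_pos: [570.5, -4.5, 169.6]
eef_rot: [[0.261, 0.497, -0.828], [0.961, -0.057, 0.269], [0.087, -0.866, -0.493]]
force: [-3.1, -0.3, 3.7]
grip_width: 16.0
t 10.575 tcp [570.5  -4.5 169.6] dpos(tool) [ 0.2  0.  -0.1] drot [-0.   -0.01 -0.01] F [-3.1 -0.3  3.7] w 16.0 q [ 0.72  0.2  -0.97  2.19  0.82  0.44  0.4 ]
F tool [-0.78 -4.74  0.71] M [ 0.53 -0.01  0.2 ]
```

```bash
python3 -m crank '[{"tx":-0.2,"ty":1.5,"tz":0,"wx":0,"wy":0,"wz":0,"grip":-1},{"tx":-0.2,"ty":2.8,"tz":0,"wx":0,"wy":0,"wz":0,"grip":-1},{"tx":-0.2,"ty":2.8,"tz":0,"wx":0,"wy":0,"wz":0,"grip":-1}]'
python3 - <<'E'
from meas import *
upd(-0.2,2.8,0); chk()
s=env.get_state(); print("F tool",(np.array(s["eef_rot"]).T@s["force"]).round(2),"M",(np.array(s["eef_rot"]).T@s["torque"]).round(2))
b=env.read_camera("side"); save(b,"side8.png",(260,150,325,215),9); p=env.read_camera("wrist"); save(p,"w8.png",(230,120,410,300),4);
E
```

```text
t: 10.95
tcp_pos: [571.9, -5.0, 168.5]
eef_rot: [[0.261, 0.498, -0.827], [0.962, -0.059, 0.268], [0.085, -0.865, -0.495]]
force: [-20.0, 0.0, 26.1]
grip_width: 15.8
t 10.95 tcp [571.9  -5.  168.5] dpos(tool) [ 0.2 -1.1 -0.8] drot [-0.13 -0.07  0.09] F [-20.    0.   26.1] w 15.8 q [ 0.71  0.21 -0.96  2.19  0.84  0.44  0.38]
F tool [ -2.98 -32.53   3.63] M [1.16 0.09 0.84]
```

View pics/side8.png

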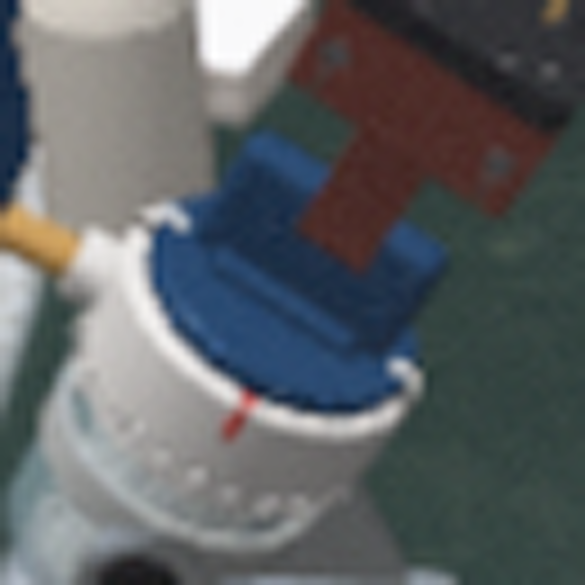

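View pics/w8.png

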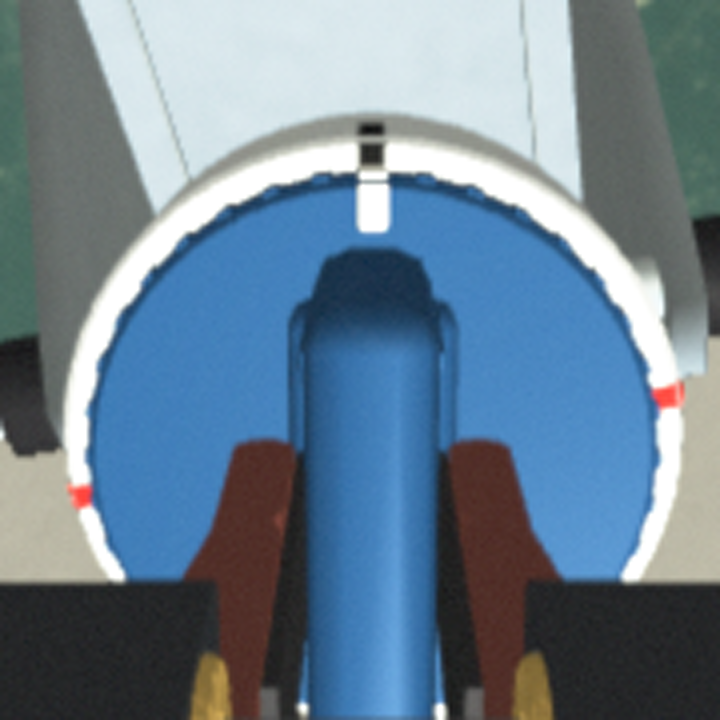

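```bash
python3 -m crank '[{"tx":0,"ty":-1.2,"tz":0,"wx":0,"wy":0,"wz":0,"grip":-1},{"tx":0.2,"ty":-1.2,"tz":0,"wx":0,"wy":5,"wz":0,"grip":-1},{"tx":0.5,"ty":-1.2,"tz":-0.1,"wx":0,"wy":14,"wz":0,"grip":-1},{"tx":0.7,"ty":-1.2,"tz":-0.1,"wx":0,"wy":20,"wz":0,"grip":-1},{"tx":0.7,"ty":-1.2,"tz":-0.1,"wx":0,"wy":20,"wz":0,"grip":-1}]'
python3 - <<'E'
from meas import *
upd(0.7,-1.2,-0.1,0,20,0); chk()
s=env.get_state(); print("F tool",(np.array(s["eef_rot"]).T@s["force"]).round(2),"M",(np.array(s["eef_rot"]).T@s["torque"]).round(2))
p=env.read_camera("wrist"); save(p,"w9.png",(230,120,410,300),4);
E
```

```text
t: 11.68
tcp_pos: [571.7, -3.9, 168.6]
eef_rot: [[0.527, 0.498, -0.689], [0.812, -0.057, 0.581], [0.25, -0.866, -0.434]]
force: [-3.6, 0.3, 4.6]
grip_width: 15.6
t 11.675 tcp [571.7  -3.9 168.6] dpos(tool) [ 0.5 -0.2 -0.2] drot [-0.03 -0.06 -0.04] F [-3.6  0.3  4.6] w 15.6 q [ 0.65  0.19 -0.89  2.2   0.8   0.43  0.07]
F tool [-0.56 -5.78  0.68] M [0.33 0.02 0.19]
```

View pics/w9.png

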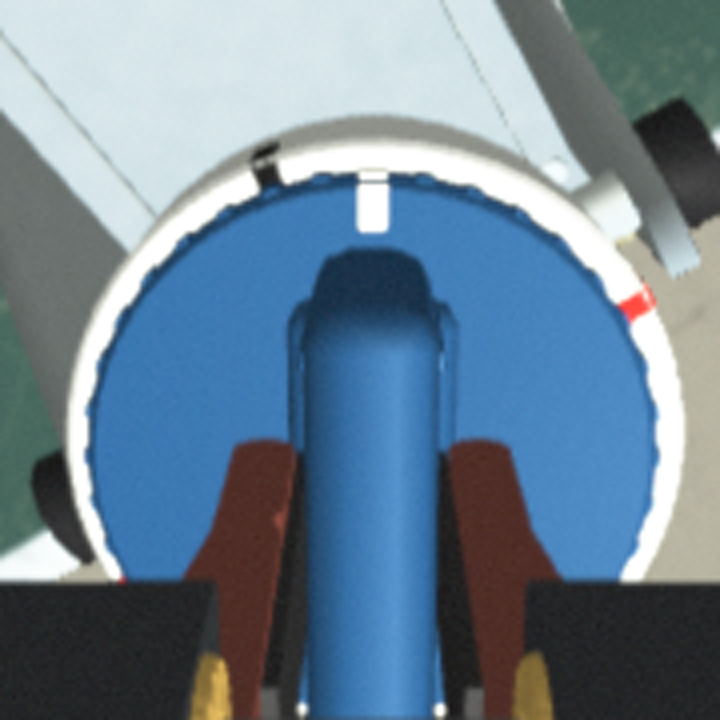

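```bash
python3 -m crank '[{"tx":0.3,"ty":0.4,"tz":0,"wx":0,"wy":9,"wz":0,"grip":-1},{"tx":0.6,"ty":0.4,"tz":-0.1,"wx":0,"wy":18,"wz":0,"grip":-1},{"tx":0.9,"ty":0.4,"tz":-0.2,"wx":0,"wy":27,"wz":0,"grip":-1},{"tx":1.2,"ty":0.4,"tz":-0.4,"wx":0,"wy":36,"wz":0,"grip":-1},{"tx":1.4,"ty":0.4,"tz":-0.6,"wx":0,"wy":45,"wz":0,"grip":-1},{"tx":1.4,"ty":0.4,"tz":-0.6,"wx":0,"wy":45,"wz":0,"grip":-1}]'
python3 - <<'E'
from meas import *
upd(1.4,0.4,-0.6,0,45,0); chk()
s=env.get_state(); print("F tool",(np.array(s["eef_rot"]).T@s["force"]).round(2),"M",(np.array(s["eef_rot"]).T@s["torque"]).round(2))
p=env.read_camera("wrist"); save(p,"w10.png",(230,120,410,300),4);
E
```

```text
t: 12.48
tcp_pos: [573.1, -3.4, 169.1]
eef_rot: [[0.86, 0.498, -0.113], [0.163, -0.057, 0.985], [0.484, -0.865, -0.13]]
force: [-6.7, -0.2, 8.9]
grip_width: 15.5
t 12.475 tcp [573.1  -3.4 169.1] dpos(tool) [ 0.6 -0.4 -0. ] drot [-0.03 -0.03 -0.05] F [-6.7 -0.2  8.9] w 15.5 q [ 0.52  0.17 -0.75  2.2   0.73  0.4  -0.66]
F tool [ -1.52 -11.04  -0.59] M [0.   0.17 0.69]
```

View pics/w10.png

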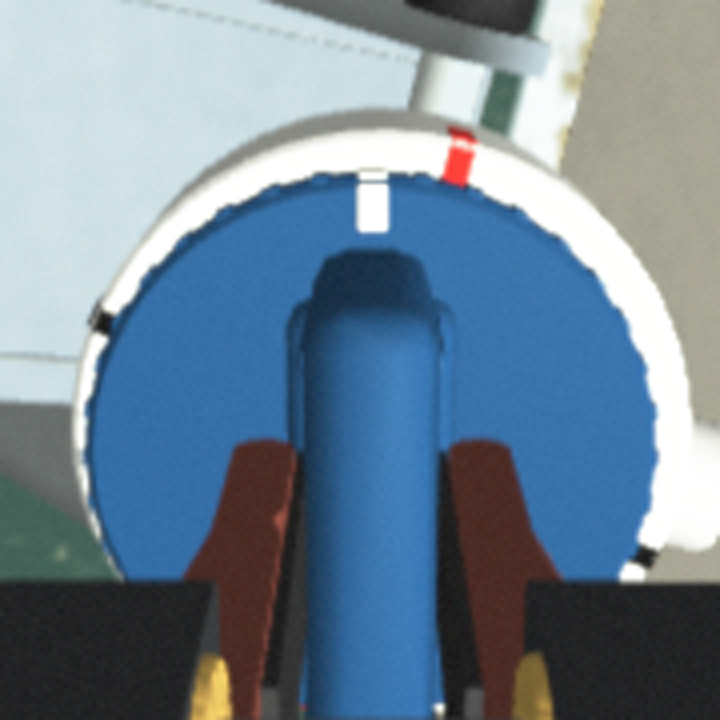

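```bash
python3 -m crank '[{"tx":0.3,"ty":0,"tz":0,"wx":0,"wy":8,"wz":0,"grip":-1},{"tx":0.5,"ty":0,"tz":-0.1,"wx":0,"wy":15.5,"wz":0,"grip":-1},{"tx":0.5,"ty":0,"tz":-0.1,"wx":0,"wy":15.5,"wz":0,"grip":-1}]'
python3 - <<'E'
from meas import *
upd(0.5,0,-0.1,0,15.5,0); chk()
s=env.get_state(); print("F tool",(np.array(s["eef_rot"]).T@s["force"]).round(2),"M",(np.array(s["eef_rot"]).T@s["torque"]).round(2))
p=env.read_camera("wrist"); save(p,"w11.png",(230,120,410,300),4);
E
```

```text
t: 12.9
tcp_pos: [573.7, -3.7, 169.5]
eef_rot: [[0.859, 0.498, 0.12], [-0.106, -0.058, 0.993], [0.501, -0.865, 0.003]]
force: [-6.1, 0.3, 11.0]
grip_width: 15.6
t 12.9 tcp [573.7  -3.7 169.5] dpos(tool) [ 0.8 -0.4 -0.1] drot [-0.03 -0.06 -0.08] F [-6.1  0.3 11. ] w 15.6 q [ 0.48  0.16 -0.71  2.2   0.71  0.4  -0.91]
F tool [  0.24 -12.63  -0.36] M [-0.34  0.04  0.53]
```

View pics/w11.png

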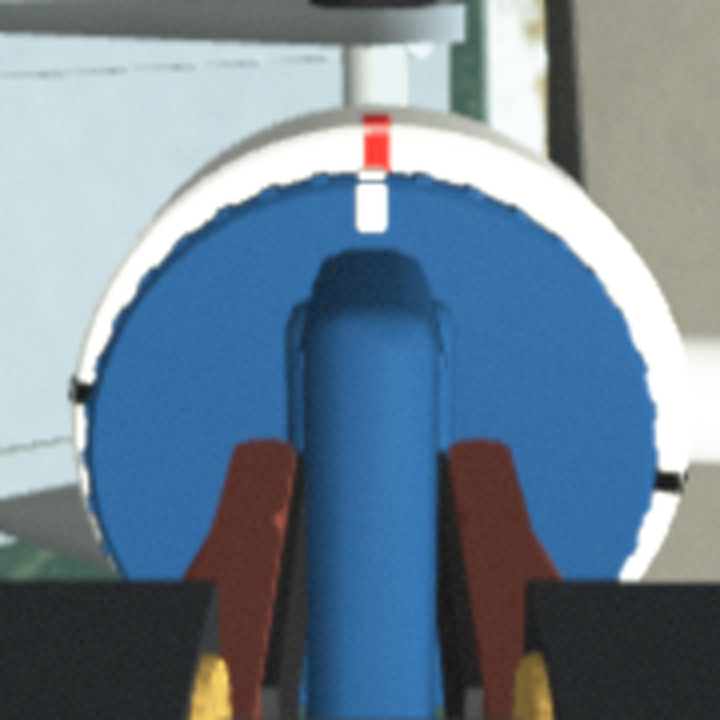

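```bash
python3 -m crank '[{"tx":0.5,"ty":-1.5,"tz":0,"wx":0,"wy":-0.5,"wz":0,"grip":-1},{"tx":0.8,"ty":-3,"tz":0,"wx":0,"wy":-0.5,"wz":0,"grip":-1},{"tx":0.8,"ty":-4.2,"tz":0,"wx":0,"wy":-0.5,"wz":0,"grip":-1},{"tx":0.8,"ty":-4.2,"tz":0,"wx":0,"wy":-0.5,"wz":0,"grip":-1}]'
python3 - <<'E'
from meas import *
upd(0.8,-4.2,0,0,-0.5,0); chk()
s=env.get_state(); print("F tool",(np.array(s["eef_rot"]).T@s["force"]).round(2),"M",(np.array(s["eef_rot"]).T@s["torque"]).round(2))
E
```

```text
t: 13.45
tcp_pos: [571.7, -3.4, 172.7]
eef_rot: [[0.861, 0.497, 0.113], [-0.098, -0.057, 0.994], [0.5, -0.866, -0.0]]
force: [-3.0, -0.2, 2.3]
grip_width: 16.0
t 13.45 tcp [571.7  -3.4 172.7] dpos(tool) [-0.2  0.  -0.1] drot [-0.   -0.02  0.01] F [-3.  -0.2  2.3] w 16.0 q [ 0.5   0.15 -0.72  2.2   0.68  0.4  -0.88]
F tool [-1.4  -3.47 -0.55] M [ 0.03 -0.05  0.72]
```

```bash
python3 -m crank '[{"tx":0,"ty":0,"tz":0,"wx":0,"wy":0,"wz":0,"grip":-0.4},{"tx":0,"ty":0,"tz":0,"wx":0,"wy":0,"wz":0,"grip":-0.2},{"tx":0,"ty":0,"tz":0,"wx":0,"wy":0,"wz":0,"grip":0},{"tx":0,"ty":0,"tz":0,"wx":0,"wy":0,"wz":0,"grip":0}]'
python3 - <<'E'
from meas import *
chk()
p=env.read_camera("wrist"); save(p,"w12.png",(230,120,410,300),4); b=env.read_camera("side"); save(b,"side12.png",(260,150,325,215),9)
E
```

```text
t: 13.95
tcp_pos: [571.8, -3.4, 172.7]
eef_rot: [[0.86, 0.497, 0.114], [-0.098, -0.057, 0.994], [0.5, -0.866, -0.0]]
force: [-0.4, -0.1, 1.0]
grip_width: 43.4
t 13.95 tcp [571.8  -3.4 172.7] dpos(tool) [-0.  0. -0.] drot [0.   0.   0.01] F [-0.4 -0.1  1. ] w 43.4 q [ 0.5   0.15 -0.72  2.2   0.68  0.4  -0.88]
```

View pics/w12.png

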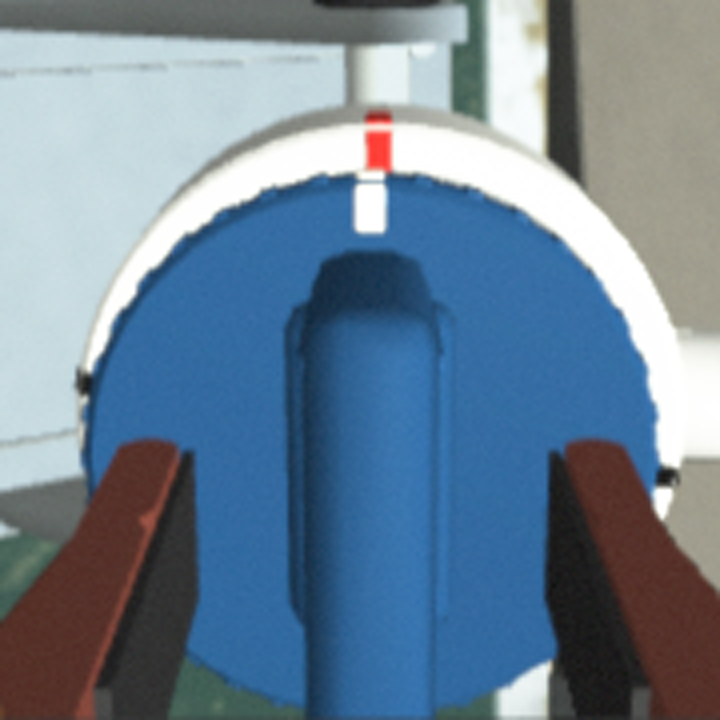

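View pics/side12.png

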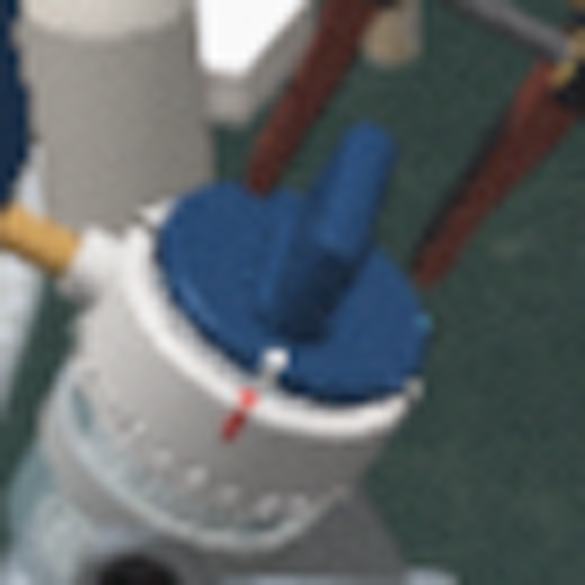

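```bash
python3 -m crank '[{"tx":0,"ty":-20,"tz":0,"wx":0,"wy":0,"wz":0,"grip":0},{"tx":0,"ty":-60,"tz":0,"wx":0,"wy":0,"wz":0,"grip":0},{"tx":0,"ty":-100,"tz":0,"wx":0,"wy":0,"wz":0,"grip":0},{"tx":0,"ty":-130,"tz":-30,"wx":0,"wy":0,"wz":0,"grip":0},{"tx":0,"ty":-130,"tz":-50,"wx":0,"wy":0,"wz":0,"grip":0},{"tx":0,"ty":-130,"tz":-50,"wx":0,"wy":0,"wz":0,"grip":0}]'
python3 - <<'E'
from meas import *
upd(0,-130,-50); chk()
p=env.read_camera("wrist"); save(p,"w13.png",(240,50,400,220),4); b=env.read_camera("side"); save(b,"side13.png",(255,145,330,220),8); a=env.read_camera("scene"); save(a,"scene13.png")
H,Rh=house((579.5,-5,160),-96.4)
for k in (0,2,4.5,13): print(k,"side hi flange-edge lock mark end",proj(b,H+Rh@np.array([-42,0,k])).round(1),proj(b,H+Rh@np.array([-41,0,k+8])).round(1))
E
```

```text
t: 14.8
tcp_pos: [501.3, -46.8, 285.7]
eef_rot: [[0.86, 0.497, 0.116], [-0.1, -0.058, 0.993], [0.501, -0.866, -0.0]]
force: [0.3, 0.3, -0.6]
grip_width: 44.0
t 14.8 tcp [501.3 -46.8 285.7] dpos(tool) [ 0.1 -0.4 -1.2] drot [-0.09  0.11 -0.04] F [ 0.3  0.3 -0.6] w 44.0 q [ 0.68 -0.19 -0.63  2.16 -0.12  0.61 -0.01]
0 side hi flange-edge lock mark end [286.7 194.2] [288.2 191.8]
2 side hi flange-edge lock mark end [287.1 193.7] [288.6 191.3]
4.5 side hi flange-edge lock mark end [287.5 193. ] [289.  190.6]
13 side hi flange-edge lock mark end [289.  190.7] [290.5 188.3]
```

View pics/w13.png

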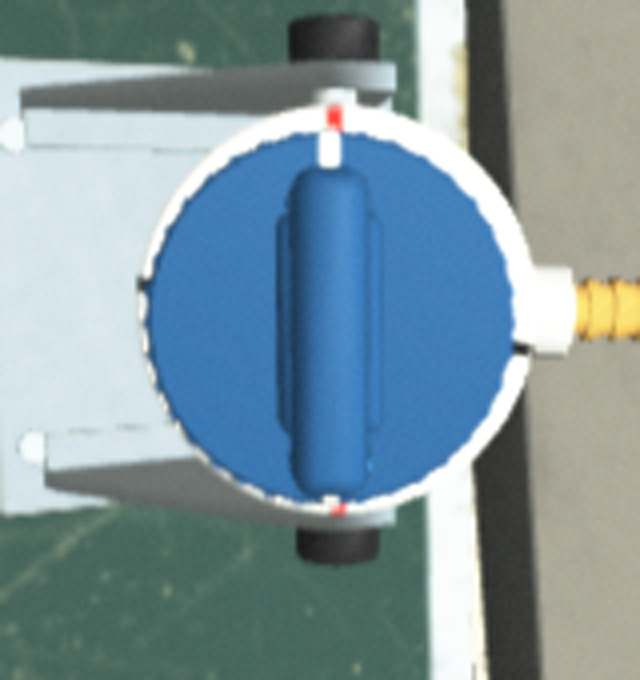

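View pics/side13.png

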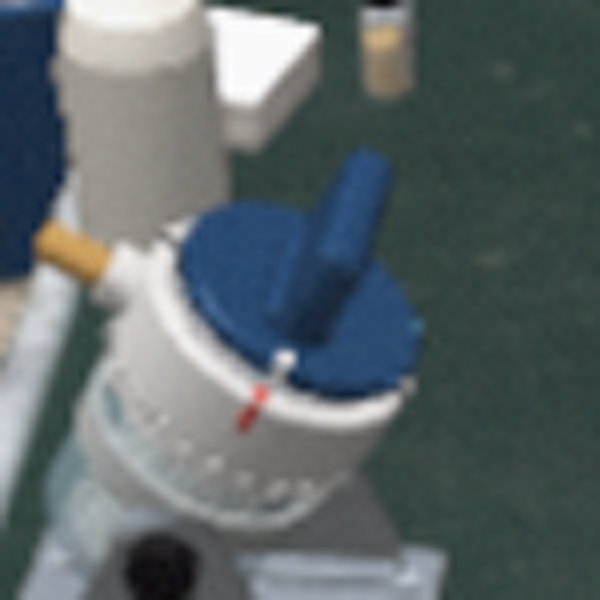

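View pics/scene13.png

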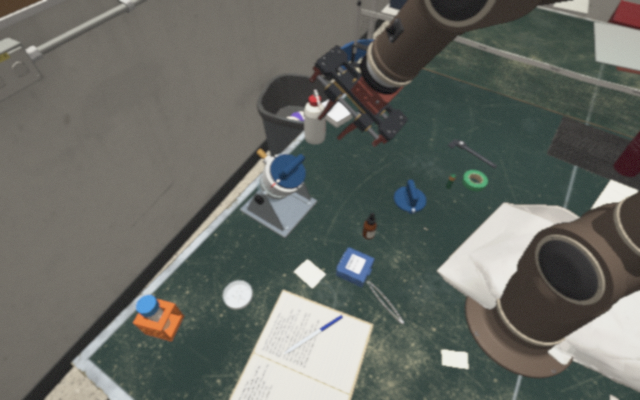

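Run:
```python
from h import *
print(env.sign_off())
```

```text
the job is handed in; nothing more can be done
None
```

I closed the filter housing: the blue cap is locked on it, and I handed the job in at about 14.8 s of the 42 s allowed. Of the two look-alike caps, I used the one farther from the base, about 510 mm out against 373 mm.

- **Insertion and twist:** With the lugs lined up with the slots, I pushed the cap down until the flange met the rim, peaking at about 33 N at the wrist. I then eased off about 1 mm, turned it 80.5° clockwise to the red marks (0.5° of that backed off), let the spring lift it, opened the fingers and backed away.
- **Lock check:** The last pictures show both white marks within about 1° of the red lock marks. The flange stood about 4.5 mm off the rim in the side view. Just before I let go, the spring force was about 4.8 N, close to the 5 N expected in the notches.
- **After release:** The cap had not moved about 1 s after the fingers opened. The gripper was clear, and the bystanders and the other cap looked unmoved.
- **Disagreements:**
  - The wrist and side cameras differed by about 2 mm on where the cap sat along its handle. I used the wrist view, which showed cap and rim together, and the cap went in without trouble.
  - One move was refused early because I left out some keys. Nothing moved, and I sent it again in full.

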